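Open the hasped tube tumbler and lay its rotor in the bearings

TASK

Open the tube tumbler and mount its rotor: flip the hasp off its staple and right over so that it lies back on the lid, then swing the lid up by its black tab until it stands fully open and leave it there. Fetch the tube rotor from its grey parking stand and lower it, held in the gripper all the way down, into the two open bearing slots until both axle ends rest on the slot bottoms; let go and leave timer, vial and tip box where they are.

Things in the scene. Friction and masses are not known exactly. Their poses are not given: they have to be found in the camera images.
- chest: tube tumbler, a white open-topped housing fixed to the worktop, front turned to the robot's right; origin centre of underside, x to its back, y to its left, z up. Walls x -90..90 mm, y -110..110, 6 thick, top z 120, floor z 14. Blue lid shut: top z 126, skirt to x -99. Grey drive housing on its right to y -152, z 8..104. Two steel brackets inside at y +-64, 8 thick, top z 90
- hasp (a joint): hasp strap, steel plate 4 mm thick, 32 mm wide (y), 98 mm long, hinged at the lid's front top edge. 0: hangs down over the staple, so that the lid cannot rise; 1.57 level, straight out from the front; 3.14 straight up; 4.7 flat on the lid's top. It swings easily; released past 3.3 it falls over onto the lid by itself
- hasp_grip (a point): middle of the bent-out finger lip at the hasp's free end (32 mm wide in y, 26 long, 4 thick, splayed 30 degrees off the wall); pinch it across the 32 mm. Shut, it lies 45 mm over the worktop, 20 mm before the front wall and 11 mm before the lid's skirt: an upright gripper strikes the lid, so come in leaning 35 to 45 degrees, fingers pointing down and towards the tumbler
- hasp_pin (a point): centre of the hasp's hinge pin, along the tumbler's y; 5 mm over the lid's top, 5 mm before its skirt; carried by the lid. hasp_grip circles it at 86.6 mm; at joint value a it stands at angle a + 0.07 rad from straight down, turning out to the tumbler's -x, then up
- lid (a joint): blue lid, 0.7 kg, hinged at the back; 0 shut, grows as it opens, 1.57 upright, stop at 1.75 rad. Stiff hinge: it stays wherever it is put (about 7 N at the tab to raise it)
- lid_tab (a point): grip point on the black lifting tab at the lid's front edge, left of the hasp (at y +62 mm of the tumbler): tab 26 mm wide (y), 9 mm thick, sticking 32 mm out of the skirt; this point is 11 mm from its outer end. Shut, it lies 116.5 mm over the worktop
- lid_hinge (a point): middle of the lid's hinge line, along the tumbler's y, at x +94, z 122 mm of the tumbler. lid_tab turns about it at radius 214 mm
- slot_left (a point): axle centre when seated in the left bracket's slot, 68 mm over the worktop. The slot is 12.4 mm wide in x, flat bottom at z 63 mm, parallel sides up to z 82 mm, bevelled mouth about 22 mm wide at z 90 mm
- slot_right (a point): the same for the right bracket, 128 mm from slot_left
- rotor: tube rotor, 0.15 to 0.31 kg; origin at its middle, y along its axle, ends alike. Axle 10 mm thick, 156 long; black hub 26 thick, 52 long in the middle (grasp it across, from above); two white discs 56 across, 36 mm either side, blue clips out to 39 mm from the axis; collars out to 56 mm either side fit between the brackets with 4 mm play each way. Starts in the stand, axis 60 mm up
- axle_end_a (a point): point on the rotor's axis 64 mm from the middle, where one end rests in its slot
- axle_end_b (a point): point on the axis 64 mm from the middle on the other end
- stand: grey parking stand fixed to the worktop, 72 x 165 mm base 8 mm thick, two V-notched uprights 64 mm either side of the middle reaching z 70 mm; origin at the centre of its underside, y along the rotor's axle
- timer: white digital timer, 47 x 62 x 58 mm, origin under its middle; bystander
- vial: small vial with red cap, 22 mm across, 51 mm tall, origin under its middle; bystander
- tip_box: blue box of pipette tips with clear lid, 74 x 118 x 65 mm, origin under its middle; bystander
- staple (a point): middle of the staple on the front wall at y -30 mm: an upright wire loop 5 mm wide in y, z 70..92 mm, that sticks out 32 mm from the wall, through the hasp's slot

How it is judged (in metres and radians):
On the way, in this order (a step that is already met when the one before it is completed fails the run):
1. the hasp is off its staple and turned over past upright onto the lid, the lid still shut (value of joint hasp above 3.6 rad and value of joint lid below 0.15 rad), for 0.2 s.
2. the lid stands open (value of joint lid above 1.3 rad), for 0.2 s.
3. both axle ends rest on the slot bottoms while the rotor is still held in the gripper (distance between rotor and chest below 0.075 m and z of each of axle_end_a, axle_end_b in the frame of chest below 0.0705 m and contact force between the fingers and rotor above 1 N), for 0.1 s.
At the end, for the whole second after the job is handed in: Hasp folded back over the lid (over 2.8 rad), lid standing open (over 1.3 rad), rotor at rest in both slots: axle ends no more than 2.5 mm above or 4 mm below seated height, rotor centred within 4 mm across and 7 mm along the brackets, in line within 0.06 rad (value of joint hasp above 2.8 rad and value of joint lid above 1.3 rad and z of axle_end_a in the frame of chest between 0.064 and 0.0705 m and z of axle_end_b in the frame of chest between 0.064 and 0.0705 m and x of rotor in the frame of chest between -0.004 and 0.004 m and y of rotor in the frame of chest between -0.007 and 0.007 m and angle between the y axis of rotor and the y axis of chest, either way round below 0.06 rad and linear speed of rotor below 0.02 m/s); the robot touches nothing.
It fails at once if the lid is forced up while the hasp is still on its staple (value of joint lid above 0.08 rad and value of joint hasp below 0.25 rad).
It fails at once if the timer is pushed away (more than 30 mm) (distance of timer from where it was at the start of the episode above 0.03 m).
It fails at once if the vial is pushed away or knocked over (more than 30 mm, or 0.5 rad) (distance of vial from where it was at the start of the episode above 0.03 m or angle between vial's own z axis and vertical above 0.5 rad).
It fails at once if the tip box is pushed away (more than 30 mm) (distance of tip_box from where it was at the start of the episode above 0.03 m).
It also fails if it takes over 72 s, if anything falls off the work surface, if the arm or the gripper's body presses on something with over 40 N, if the wrist force passes 120 N, or if a joint passes its speed limit or range.

ROBOT

A 6-joint arm with a two-finger parallel gripper is mounted at the origin on a cart in front of the work surface, level with it; the furniture and walls round the work are solid. World frame = base frame: x ahead of the robot, y to its left, z up, the work surface at z = 0. Lengths are in mm, angles in degrees, forces in N, time in s.
With the tool pointing down it reaches from about 250 to 800 mm from the base axis. Payload 8.5 kg.
Tool frame: the origin (TCP) lies where the fingers leave the gripper's body, on its centre line; the fingertips stand 73 mm ahead of it and the grasp point (between the pads) lies 54 mm ahead of it; z points along the fingers, y is the line along which they close (so a half turn about z gives the same grasp; the last joint's range is limited). The gripper opens to 85 mm and grips with 20 to 120 N. Pads are 22 mm wide; open, the fingers measure 114 mm over their backs; the gripper's body (76 mm by 85 mm) begins 54 mm behind the grasp point. The pads swing forward as they close: fully open they stand 13 mm farther back than shut.
Start: joints at [-76.604, 13.648, -0.773, 75.585, 0, 90], TCP at [121.619, -510.681, 303.876] pointing down, gripper open.
Joint ranges: [-152.45, 152.45], [-59.26, 108.67], [-65.41, 83.53], [-104.44, 129.93], [-82.83, 76.93], [-180, 180]. Speed limits (degrees/s): [127.2, 127.2, 159.86, 180, 180, 180].

INTERFACE

Orientations are given as a 3x3 rotation matrix whose columns are the frame's x, y, z axes.
In Python, from workcell import arm, capture, order gives the robot as it stands. The module is installed in compiled form; this text tells all that it offers.
- The arm moves only by the tool carry_out, never from a script. Its arguments are lists of equal length, an entry for each row: "offset": the shift along the tool's x, y, z in mm, a list of three; "dr": the turn, a rotation vector about the tool's x, y, z in degrees, a list of three. In form: {"offset": [[x, y, z], ...], "dr": [[ax, ay, az], ...]}. A call has 1 to 12 rows; each row is the pose to reach, as a shift and turn from the pose commanded when the call began, along the tool's axes at that moment; what a row does not reach only later rows make up. A row lasts 1/8 s, in which the tool goes at most 62.5 mm and 10.7 degrees, less where a joint would pass 70% of its speed; a pose out of reach is approached as far as the arm can. A call with a gripper value outside its range is refused whole. "grip" is the opening, from 0 (shut) to 1 (fully open), set as the call begins (left out, the last holds). The fingers move at their own pace and stop on an object; "grip_force" is the grip in N (left out, the last holds). Time passes only in rows, so rows that repeat a pose let the fingers close. It gives the time, the measured TCP pose, the force, the opening and the grip force at its end, in the units of the state.
- arm.get_state(): the state, without advancing time (a new reading comes with each control period).
- capture(name): name is "side" or "top" or "wrist"; returns a dict with "pixels" (420x560x3 uint8, blue, green, red), "intrinsics" (3x3 intrinsics, pixels), "origin" and "attitude" of the camera in the world. Camera axes: x right, y up, looking along -z (the intrinsics and any distortion apply to the point x, -y, -z); pixel columns grow to the right and rows downward; lengths in mm; the calibration is good to about 2 mm. The wrist camera is an equidistant fisheye: a pixel r from the principal point sees the ray r / f radians off the axis. A picture is of the moment at which its call begins. There is no depth.
- order.hand_in(): hands the job in; it is judged then, once.
The state is a dict: "time": time; "joint_positions": joint angles; "joint_velocities": joint speeds; "tau": joint torques, N m; "tcp_pos": TCP position; "orientation": TCP orientation; "force": force on the tool from outside, world axes, zero at the start; "ft_torque": the same for the moment, N m; "finger_gap": finger opening in mm; "grip_force": force on a finger pad.
Only numpy, scipy, OpenCV 4.12 (cv2) and the standard library are available. Lean on these libraries where they do the work, as an engineer would, in place of code of your own. Each camera call takes 0.05 s, during which the arm holds its last target. There are 200 camera calls.

## Working session

There is one attempt and no reset: what is moved stays moved. The work goes in short steps, Python scripts to look and compute and a tool call to move; the robot and the scene stay as the last step left them, time stands still between calls to the robot, and variables do not carry over. Pictures are saved under pics/ and viewed, at most 10 in all, crops included, and the job is handed in when it is done.

Besides the shell and the picture viewer there is one more tool, called after "Call:" as name(argument=value, ...) on one line, values as JSON. carry_out: Moves the arm, as the interface text tells. Its arguments: {"type":"object","properties":{"offset":{"type":"array"},"dr":{"type":"array"},"grip":{"type":"number"},"grip_force":{"type":"number"}},"required":["offset","dr"]}

```bash
mkdir -p pics; cat > h.py <<'E'
import numpy as np, cv2, pickle
from workcell import arm, capture, order
def snap(n,f=None):
    c=capture(n); 
    if f: cv2.imwrite('pics/'+f,c['pixels']); pickle.dump(c,open('pics/'+f+'.pkl','wb'))
    return c
def ray(c,u,v):
    K=np.array(c['intrinsics'],float); d=np.array([(u-K[0,2])/K[0,0],(v-K[1,2])/K[1,1]])
    return np.array(c['origin'],float), np.array(c['attitude'])@np.array([d[0],-d[1],-1.])
def onz(c,u,v,z):
    o,d=ray(c,u,v); return o+d*(z-o[2])/d[2]
def proj(c,p):
    K=np.array(c['intrinsics'],float); q=np.array(c['attitude']).T@(np.array(p,float)-np.array(c['origin']))
    return np.array([K[0,0]*q[0]/-q[2]+K[0,2], K[1,1]*(-q[1])/-q[2]+K[1,2]])
def tri(c1,a,c2,b):
    o1,d1=ray(c1,*a);o2,d2=ray(c2,*b)
    s=np.linalg.lstsq(np.c_[d1,-d2],o2-o1,rcond=None)[0]
    p,q=o1+d1*s[0],o2+d2*s[1]; return (p+q)/2,np.linalg.norm(p-q)
E
python3 - <<'E'
from h import *
for n in('top','side'):
    c=snap(n,n+'0.png'); print(n,c['intrinsics'],c['origin'],c['attitude'],[k for k in c])
s=arm.get_state(); print(s['tcp_pos'],s['orientation'],s['force'],s['finger_gap'])
a=cv2.imread('pics/top0.png');b=cv2.imread('pics/side0.png')
E
```

```text
top [[396.47794351   0.         270.33179555]
 [  0.         396.47794351 210.57494091]
 [  0.           0.           1.        ]] [ 285.62416625  -24.63649976 1316.06568107] [[-0.02087082  0.97104925 -0.23796588]
 [-0.99978041 -0.01982347  0.00679371]
 [ 0.00187972  0.23805542  0.97124975]] ['pixels', 'intrinsics', 'origin', 'attitude']
side [[436.66354289   0.         276.22958757]
 [  0.         436.66354289 206.14880787]
 [  0.           0.           1.        ]] [ 58.95154611 743.28688441 590.54326575] [[-8.39090261e-01  2.60510761e-01 -4.77558036e-01]
 [-5.43991928e-01 -4.00921513e-01  7.37112422e-01]
 [ 5.62427667e-04  8.78291571e-01  4.78125088e-01]] ['pixels', 'intrinsics', 'origin', 'attitude']
[ 121.56459179 -510.46190871  303.34867324] [[ 9.72793687e-01  2.31672930e-01 -3.10769344e-04]
 [ 2.31673137e-01 -9.72792944e-01  1.20257164e-03]
 [-2.37109289e-05 -1.24185101e-03 -9.99999229e-01]] [-0.1230338   0.04742995  0.10529826] 85.19330480917317
```

View pics/top0.png

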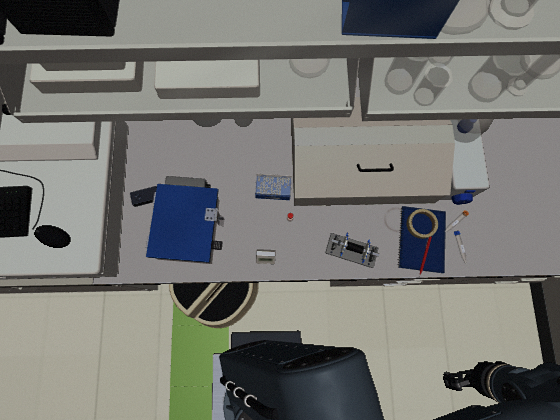

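View pics/side0.png

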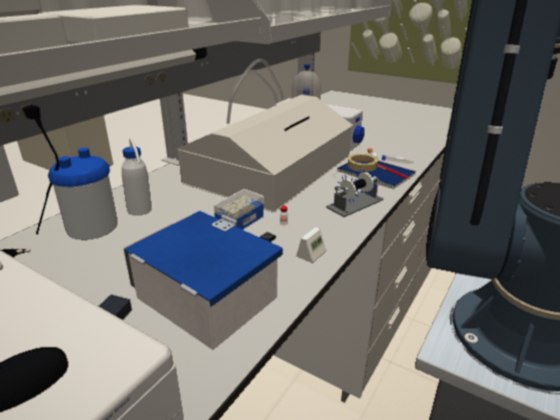

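The top view shows the tumbler at about (183,223): the hasp at (212,214), the tab at (217,245). The rotor and stand are at (353,249), the timer at (265,256), the vial at (291,216) and the tip box at (273,187). In the side view the shelf is visible, overhead and behind the work.

```bash
python3 - <<'E'
from h import *
c=pickle.load(open('pics/top0.png.pkl','rb')); im=c['pixels']
a=cv2.resize(im[175:275,140:240],None,fx=4,fy=4,interpolation=cv2.INTER_CUBIC)
b=cv2.resize(im[220:280,320:395],None,fx=5,fy=5,interpolation=cv2.INTER_CUBIC)
out=np.zeros((400,790,3),np.uint8); out[:,:400]=a; out[:300,410:785]=b
cv2.imwrite('pics/crop0.png',out)
hsv=cv2.cvtColor(im,cv2.COLOR_BGR2HSV)
m=((hsv[...,0]>105)&(hsv[...,0]<130)&(hsv[...,1]>150)).astype(np.uint8); m[:170]=0;m[:,:130]=0;m[:,240:]=0;m[275:]=0
cs=max(cv2.findContours(m,0,2)[0],key=cv2.contourArea)
h=cv2.minAreaRect(cs); bx=cv2.boxPoints(h); print(h)
for p in bx: print(p,onz(c,*p,126))
E
```

```text
((181.60508728027344, 222.41726684570312), (63.24388885498047, 75.77445983886719), 6.788974285125732)
[145.7261  256.30072] [443.45970123 344.19270138 126.        ]
[154.68362 181.05756] [680.22003129 328.80664204 126.        ]
[217.48407 188.53381] [651.64861932 131.05729775 126.        ]
[208.52655 263.77698] [417.16467101 155.29032408 126.        ]
```

View pics/crop0.png

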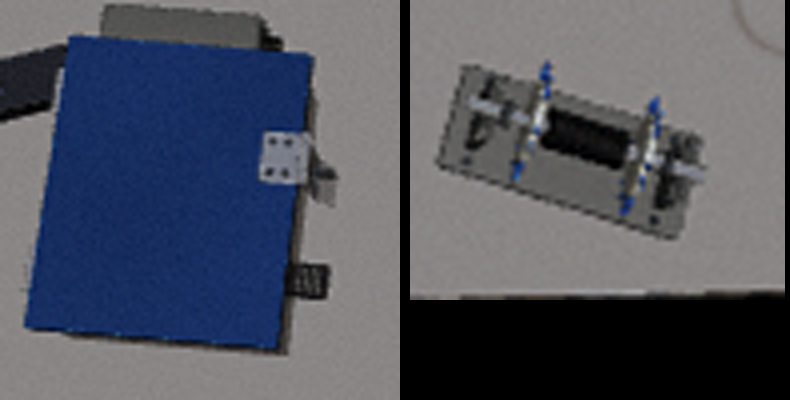

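The crop shows the lid corners at crop pixels (70,37), (313,57), (280,348) and (26,328). The hasp leaf is at (285,158) with its lip at (324,185), and the tab runs from (288,279) to (329,281). The axle runs from (473,103) to (706,174).

```bash
python3 - <<'E'
from h import *
c=pickle.load(open('pics/top0.png.pkl','rb'))
A=lambda x,y:(140+(x+.5)/4-.5,175+(y+.5)/4-.5)
B=lambda x,y:(320+(x-410+.5)/5-.5,220+(y+.5)/5-.5)
P=[onz(c,*A(*p),126)[:2] for p in[(70,37),(313,57),(280,348),(26,328)]]
P=np.array(P);print(P.round(1),[np.linalg.norm(P[i]-P[(i+1)%4]).round(1) for i in range(4)])
print('center',P.mean(0))
d=(P[0]-P[1])+(P[3]-P[2]); e=(P[3]-P[0])+(P[2]-P[1]); print('x dir ang',np.degrees(np.arctan2(d[1],d[0])),'y ang+90',np.degrees(np.arctan2(e[1],e[0]))+90)
print('tab',onz(c,*A(318,280),121),'lip',onz(c,*A(324,190),45),'leaf',onz(c,*A(285,158),128))
a,b=[onz(c,*B(*p),60) for p in[(473,103),(706,174)]];print('axle',a,b,np.linalg.norm(a-b),(a+b)/2)
S=np.array([onz(c,*B(*p),8)[:2] for p in[(468,65),(437,165),(675,240),(703,130)]]);print('stand',S.round(1),S.mean(0),[np.linalg.norm(S[i]-S[(i+1)%4]).round(1) for i in range(4)])
f=(S[3]-S[0])+(S[2]-S[1]);print(np.degrees(np.arctan2(f[1],f[0])))
for n,(u,v) in dict(timer=(265,256),vial=(291,216),tip=(273,187)).items(): print(n,onz(c,u,v,50))
E
```

```text
[[670.8 320.7]
 [650.5 129.8]
 [423.5 152.1]
 [442.5 342.9]] [np.float64(191.9), np.float64(228.1), np.float64(191.8), np.float64(229.4)]
center [546.816436   236.39153986]
x dir ang 84.13654995902408 y ang+90 264.4136654517213
tab [475.0955657  124.79788232 121.        ] lip [561.41551682 130.12155105  45.        ] leaf [569.20025639 150.23464776 128.        ]
axle [ 491.61604031 -229.57521934   60.        ] [ 442.99654339 -375.0096954    60.        ] 153.34615192099466 [ 467.30629185 -302.29245737   60.        ]
stand [[ 525.9 -236.2]
 [ 459.2 -211.8]
 [ 406.6 -365.4]
 [ 478.9 -390. ]] [ 467.6286941  -300.86672348] [np.float64(71.1), np.float64(162.4), np.float64(76.4), np.float64(160.9)]
-107.96451515481749
timer [446.63796415 -13.32369427  50.        ]
vial [ 576.13947938 -100.82910635   50.        ]
tip [676.6089865  -44.08319121  50.        ]
```

```bash
cat >> h.py <<'E'
from scipy.spatial.transform import Rotation as R
def fray(c,u,v):
    K=np.array(c['intrinsics'],float); d=np.array([(u-K[0,2])/K[0,0],(v-K[1,2])/K[1,1]]); r=np.hypot(*d)
    s=np.sin(r)/max(r,1e-9); return np.array(c['origin'],float),np.array(c['attitude'])@np.array([d[0]*s,-d[1]*s,-np.cos(r)])
def fonz(c,u,v,z):
    o,d=fray(c,u,v); return o+d*(z-o[2])/d[2]
def fproj(c,p):
    K=np.array(c['intrinsics'],float); q=np.array(c['attitude']).T@(np.array(p,float)-np.array(c['origin']))
    a=np.arctan2(np.hypot(q[0],q[1]),-q[2]); f=a/np.hypot(q[0],q[1]); return np.array([K[0,0]*q[0]*f+K[0,2],K[1,1]*-q[1]*f+K[1,2]])
def ori(yaw,lean=0):  # tool y along yaw, z down, then lean about tool y
    w=np.radians(yaw); y=np.array([np.cos(w),np.sin(w),0]); z=np.array([0,0,-1.]); return np.c_[np.cross(y,z),y,z]@R.from_euler('y',lean,degrees=True).as_matrix()
def plan(targets):  # (grasp xyz, yaw, lean, grasp depth)
    s=arm.get_state(); M=np.array(s['orientation']); p0=np.array(s['tcp_pos'])
    for g,yaw,lean,dep in targets:
        T=ori(yaw,lean); t=np.array(g,float)-T[:,2]*dep
        print((M.T@(t-p0)).round(1).tolist(), R.from_matrix(M.T@T).as_rotvec(degrees=True).round(1).tolist())
E
python3 - <<'E'
from h import *
plan([((467,-302,300),-18.5,0,0)])
E
```

```text
[384.3, -122.8, 3.5] [-0.1, -0.0, -58.1]
```

Call:
carry_out(offset=[[384,-123,3],[384,-123,3],[384,-123,3],[384,-123,3],[384,-123,3],[384,-123,3],[384,-123,3],[384,-123,3],[384,-123,3]], dr=[[0,0,-58],[0,0,-58],[0,0,-58],[0,0,-58],[0,0,-58],[0,0,-58],[0,0,-58],[0,0,-58],[0,0,-58]])

```text
time: 1.23
tcp_pos: [466.1, -302.2, 300.6]
orientation: [[0.319, 0.948, -0.001], [0.948, -0.319, 0.0], [0.0, -0.001, -1.0]]
force: [-1.1, 0.6, 1.0]
finger_gap: 85.7
grip_force: 0.0
```

```bash
python3 - <<'E'
from h import *
c=snap('wrist','w1.png'); print(c['intrinsics'],c['origin'],c['attitude'])
print(fproj(c,(467,-302,60)))
plan([((515,130,320),-5.7,0,0)])
E
```

```text
[[325.1922621    0.         278.13044657]
 [  0.         325.1922621  208.30997067]
 [  0.           0.           1.        ]] [ 489.36877145 -232.19872282  370.96752664] [[ 9.47769056e-01  3.05327387e-01  9.22442521e-02]
 [-3.18957140e-01  9.07628504e-01  2.72904456e-01]
 [-3.98307915e-04 -2.88072362e-01  9.57608561e-01]]
[279.33942929 188.55379514]
[425.5, -91.8, -19.2] [-0.0, -0.0, -12.9]
```

View pics/w1.png

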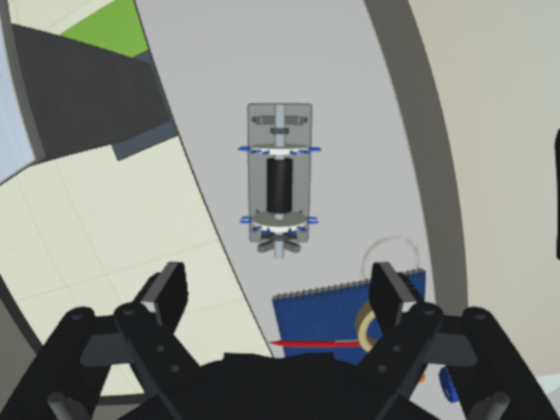

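The wrist view shows the rotor lying along the picture's column axis: the hub is centred at (280,185) and the axle runs from (280,104) to (279,257), in line with the predicted spot.

```bash
python3 - <<'E'
from h import *
c=pickle.load(open('pics/w1.png.pkl','rb')); im=c['pixels']
g=im.max(2); m=(g<60).astype(np.uint8); m[:,:255]=0;m[:,305:]=0;m[:156]=0;m[216:]=0
m=cv2.morphologyEx(m,cv2.MORPH_OPEN,np.ones((9,9)))
k=max(cv2.findContours(m,0,2)[0],key=cv2.contourArea); print(cv2.boundingRect(k),cv2.minAreaRect(k))
x,y,w,h=cv2.boundingRect(k)
a,b=fonz(c,x+w/2-.5,y-.5,73),fonz(c,x+w/2-.5,y+h-.5,73); print(a,b,np.linalg.norm(a-b),'mid',(fonz(c,x+w/2-.5,y-.5,66)+fonz(c,x+w/2-.5,y+h-.5,66))/2)
print('width',np.linalg.norm(fonz(c,x-.5,y+h/2,60)-fonz(c,x+w-.5,y+h/2,60)))
e=[fonz(c,280,103.5,60),fonz(c,279,257.5,60)]; d=e[0]-e[1]; print(e,np.linalg.norm(d),sum(e)/2,np.degrees(np.arctan2(d[1],d[0])))
# disc symmetric tops
for u,v in((280,150),(279,217)):print(fonz(c,u,v,88))
E
```

```text
(268, 161, 24, 52) ((279.5, 186.5), (51.0, 23.0), 90.0)
[ 476.55733635 -273.85723696   73.        ] [ 460.57255002 -321.51827921   73.        ] 50.27015359929308 mid [ 468.0762094  -299.22625878   66.        ]
width 23.54670631441821
[array([ 493.90291688, -223.84841491,   60.        ]), array([ 443.00395124, -372.45689075,   60.        ])] 157.0833657460315 [ 468.45343406 -298.15265283   60.        ] 71.0934738081578
[ 480.57195183 -263.09040997   88.        ]
[ 460.2142425  -320.97487893   88.        ]
```

Call:
carry_out(offset=[[425,-92,-20],[425,-92,-20],[425,-92,-20],[425,-92,-20],[425,-92,-20],[425,-92,-20],[425,-92,-20],[425,-92,-20],[425,-92,-20],[425,-92,-20]], dr=[[0,0,-13],[0,0,-13],[0,0,-13],[0,0,-13],[0,0,-13],[0,0,-13],[0,0,-13],[0,0,-13],[0,0,-13],[0,0,-13]])

```text
time: 2.52
tcp_pos: [515.0, 128.4, 321.0]
orientation: [[0.1, 0.995, -0.0], [0.995, -0.1, -0.0], [-0.0, -0.0, -1.0]]
force: [-0.8, 0.3, -0.0]
finger_gap: 85.5
grip_force: 0.0
```

```bash
python3 - <<'E'
from h import *
c=snap('wrist','w2.png')
ex=np.array([.0998,.995,0]);ey=np.array([-.995,.0998,0]);o=np.array([547.1,239.4,0])
for n,p in dict(tab=(-120,62,121),lip=(-110,-30,45),pin=(-104,-30,131),c1=(-99,114,126),c2=(-99,-114,126)).items():
    print(n,fproj(c,o+ex*p[0]+ey*p[1]+np.array([0,0,p[2]])).round(1))
E
```

```text
tab [231.2 206.9]
lip [324.8 178.4]
pin [339.3 191.9]
c1 [170.9 185.4]
c2 [428.1 186.2]
```

View pics/w2.png

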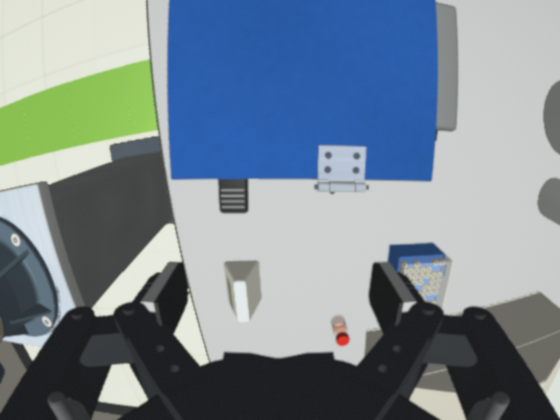

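The wrist view shows the lid's front edge from (172,179) to (432,181), the tab at x 219–248 down to row 213, and the hinge barrel centred at (342,187). It lies about 5 px off my prediction, so I will refine the frame.

```bash
python3 - <<'E'
from h import *
c=pickle.load(open('pics/w2.png.pkl','rb')); im=c['pixels']
hsv=cv2.cvtColor(im,cv2.COLOR_BGR2HSV); b=((hsv[...,0]>105)&(hsv[...,0]<130)&(hsv[...,1]>150))
pts=[]
for u in list(range(180,215,5))+list(range(255,310,5))+list(range(375,428,5)):
    col=np.where(b[100:230,u])[0]
    if len(col): pts.append(fonz(c,u,100+col.max()+.5,126)[:2])
pts=np.array(pts); l=cv2.fitLine(pts.astype(np.float32),cv2.DIST_HUBER,0,.01,.01).ravel(); ang=np.degrees(np.arctan2(l[1],l[0]))
ang=ang if l[0]<0 else ang+180
print('front edge dir',ang,'resid',np.abs((pts-l[2:])@[-l[1],l[0]]).max())
L,Rr=[],[]
for v in range(120,172,6):
    r=np.where(b[v,150:450])[0]+150; L.append(fonz(c,r.min()-.5,v,126)[:2]);Rr.append(fonz(c,r.max()+.5,v,126)[:2])
w=np.radians(ang); ey=np.array([np.cos(w),np.sin(w)]); ex=np.array([-ey[1],ey[0]]); ex=ex if ex[1]>0 else -ex
yl,yr=np.median(np.array(L)@ey),np.median(np.array(Rr)@ey); xf=np.median(pts@ex); print('width',yl-yr)
o=ex*(xf+99)+ey*(yl+yr)/2; print('origin',o,'ex',ex,'ey',ey)
loc=lambda p:((p[:2]-o)@ex,(p[:2]-o)@ey)
print('pin',loc(fonz(c,342,187.5,131)),'tab end',loc(fonz(c,233.5,213,121)),'tab sides',loc(fonz(c,219,205,121)),loc(fonz(c,248,205,121)))
E
```

```text
front edge dir 174.1584 resid 0.6173695360240717
width 228.18644197599684
origin [549.48109127 245.34192362] ex [0.10177854 0.99480706] ey [-0.99480706  0.10177854]
pin (np.float64(-106.2599230313118), np.float64(-30.574937225055702)) tab end (np.float64(-131.81541190935008), np.float64(61.70643896361965)) tab sides (np.float64(-124.5109773344781), np.float64(74.30618569355396)) (np.float64(-124.49242591652107), np.float64(48.7054289585977))
```

```bash
python3 - <<'E'
from h import *
s=pickle.load(open('pics/side0.png.pkl','rb')); im=s['pixels']
hsv=cv2.cvtColor(im,cv2.COLOR_BGR2HSV)
m=((hsv[...,0]>105)&(hsv[...,0]<130)&(hsv[...,1]>150)).astype(np.uint8); m[:205]=0;m[:,:115]=0;m[:,290:]=0;m[310:]=0
m=cv2.morphologyEx(m,cv2.MORPH_OPEN,np.ones((3,3)))
k=max(cv2.findContours(m,0,2)[0],key=cv2.contourArea)
print(cv2.approxPolyDP(k,5,True).reshape(-1,2).tolist())
ex=np.array([.1018,.9948,0]);ey=np.array([-.9948,.1018,0])
for o in(np.array([547.1,239.4,0]),np.array([549.5,245.3,0])):
    print([proj(s,o+ex*x+ey*y+[0,0,126]).round(1).tolist() for x,y in((-99,114),(-99,-114),(93,-114),(93,114))])
# rotor hub hypotheses
for p in((467.3,-302.3,60),(468.2,-298.7,60)): print('rot',proj(s,p))
cv2.imwrite('pics/sidecrop.png',np.hstack([cv2.resize(im[200:320,115:295],None,fx=3,fy=3,interpolation=cv2.INTER_CUBIC),cv2.resize(im[160:220,315:395],(480//2,360//2),interpolation=cv2.INTER_CUBIC).repeat(2,0)]))
E
```

```text
[[126, 248], [211, 303], [280, 254], [268, 240], [244, 232], [242, 217], [223, 232], [210, 225], [219, 215], [201, 212]]
[[284.2, 246.1], [202.1, 209.7], [126.6, 248.1], [210.6, 298.2]]
[[281.4, 247.2], [199.4, 210.5], [123.3, 249.1], [207.1, 299.7]]
rot [357.10682707 184.80400578]
rot [356.28109489 185.19869059]
```

View pics/sidecrop.png

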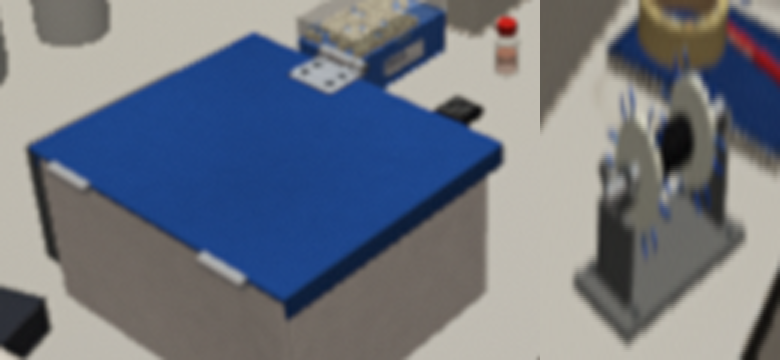

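The side crop has the lid's front corners at (282,248) and (199,211), which fits the wrist estimate more closely than the top one. I'll use a blend, origin (549,244.3), and go to the pre-grasp.

```bash
cat >> h.py <<'E'
EX=np.array([.1018,.9948,0]);EY=np.array([-.9948,.1018,0]);O=np.array([549.,244.3,0]);YAW=-5.84
def ch(x,y,z): return O+EX*x+EY*y+np.array([0,0,z])
E
python3 - <<'E'
from h import *
plan([(ch(-110-50,-30.5,95),YAW,45,54)])
E
```

```text
[-79.6, 52.4, 187.9] [-0.0, 45.0, 0.1]
```

Call:
carry_out(offset=[[-80,52,40],[-80,52,60],[-80,52,100],[-80,52,150],[-80,52,188],[-80,52,188],[-80,52,188]], dr=[[0,10,0],[0,20,0],[0,30,0],[0,40,0],[0,45,0],[0,45,0],[0,45,0]], grip=0.65)

```text
time: 3.45
tcp_pos: [559.8, 44.7, 134.4]
orientation: [[0.069, 0.995, 0.071], [0.705, -0.099, 0.702], [0.706, 0.002, -0.708]]
force: [0.7, 0.1, -0.1]
finger_gap: 55.5
grip_force: 0.0
```

```bash
python3 - <<'E'
from h import *
c=snap('wrist','w3.png'); t=snap('top','t3.png')
for n,p in dict(lip=(-110,-30,45),pin=(-104,-30,131),e1=(-99,-114,126),e2=(-99,114,126),staple=(-122,-30,81)).items(): print(n,fproj(c,ch(*p)).round(1),proj(t,ch(*p)).round(1))
plan([(ch(-110,-30.5,45),YAW,45,54)])
E
```

```text
lip [277.  232.8] [220.1 220.3]
pin [276.9 137.1] [214.8 214.1]
e1 [448.5 143.3] [216.5 188.3]
e2 [ 22.4 150.4] [207.9 261. ]
staple [276.8 226. ] [222.5 218.2]
[-2.3, -0.8, 71.2] [-0.0, 0.1, 0.3]
```

View pics/w3.png

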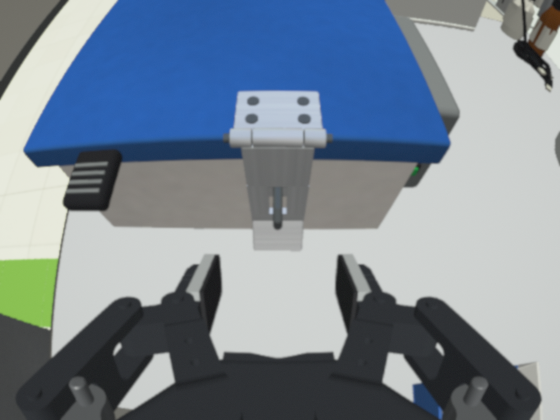

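The wrist view shows the hinge pin at (278,137) and the lip at (278,236), with the strap centred between the fingers. That agrees with the prediction to within 3 px, so I approach and pinch.

Call:
carry_out(offset=[[-2,-1,20],[-2,-1,40],[-2,-1,58],[-2,-1,72],[-2,-1,72]], dr=[[0,0,0],[0,0,0],[0,0,0],[0,0,0],[0,0,0]])

```text
time: 4.18
tcp_pos: [563.2, 95.8, 82.0]
orientation: [[0.066, 0.995, 0.069], [0.704, -0.096, 0.703], [0.707, 0.002, -0.707]]
force: [0.6, -0.4, 0.2]
finger_gap: 55.8
grip_force: 0.0
```

Call:
carry_out(offset=[[0,0,0],[0,0,0],[0,0,0],[0,0,0]], dr=[[0,0,0],[0,0,0],[0,0,0],[0,0,0]], grip=0, grip_force=30)

```text
time: 4.68
tcp_pos: [564.1, 94.4, 81.9]
orientation: [[0.067, 0.995, 0.072], [0.703, -0.098, 0.704], [0.708, 0.003, -0.706]]
force: [2.9, -0.9, 6.1]
finger_gap: 30.8
grip_force: 30.4
```

```bash
python3 - <<'E'
from h import *
s=arm.get_state(); print(s['tcp_pos'],s['finger_gap'],s['grip_force'],s['force'])
T=np.array(s['orientation']);
g=s['tcp_pos']+T[:,2]*54; print('grasp chest',(g-O)@EX,(g-O)@EY,g[2])
p0=(g-O)@EX; pin=ch(-104,-30.5,131)
th0=0.07
for a in [.2,.45,.7,.95,1.2,1.45,1.7,1.95,2.2,2.45,2.7,2.95,3.2,3.4,3.6,3.75]:
    t=a+.07; d=np.array(ch(-104-86.6*np.sin(t),-30.5,131-86.6*np.cos(t)))-ch(-104-86.6*np.sin(th0),-30.5,131-86.6*np.cos(th0))
    print(a,(T.T@d).round(1).tolist())
E
```

```text
[564.10676725  94.39365553  81.91942342] 30.818552471245876 30.377157417219678 [ 2.85941084 -0.85877163  6.07943595]
grasp chest -109.35647918404439 -30.271562073766255 43.78462679717281
0.2 [-10.0, -0.1, -14.1]
0.45 [-18.2, -0.1, -34.1]
0.7 [-21.1, -0.1, -55.5]
0.95 [-18.8, -0.1, -77.0]
1.2 [-11.1, -0.1, -97.2]
1.45 [1.3, -0.0, -114.8]
1.7 [17.6, 0.0, -128.9]
1.95 [37.0, 0.1, -138.5]
2.2 [58.1, 0.2, -143.0]
2.45 [79.7, 0.3, -142.1]
2.7 [100.4, 0.4, -136.0]
2.95 [118.9, 0.5, -124.9]
3.2 [134.1, 0.6, -109.5]
3.4 [143.2, 0.6, -94.8]
3.6 [149.2, 0.7, -78.6]
3.75 [151.6, 0.7, -65.9]
```

Call:
carry_out(offset=[[-6,0,-7],[-10,0,-14],[-18,0,-34],[-21,0,-55],[-19,0,-77],[-11,0,-97],[1,0,-115],[18,0,-129],[37,0,-138],[37,0,-138]], dr=[[0,0,0],[0,0,0],[0,0,0],[0,0,0],[0,0,0],[0,0,0],[0,0,0],[0,0,0],[0,0,0],[0,0,0]])

```text
time: 5.92
tcp_pos: [556.7, 22.5, 205.4]
orientation: [[0.067, 0.995, 0.072], [0.706, -0.098, 0.702], [0.705, 0.003, -0.709]]
force: [1.6, -13.5, 4.7]
finger_gap: 31.2
grip_force: 38.2
```

```bash
python3 - <<'E'
from h import *
s=arm.get_state(); T=np.array(s['orientation']); g=s['tcp_pos']+T[:,2]*54; x=(g-O)@EX+104; z=g[2]-131
print(s['finger_gap'],s['grip_force'],s['force'],x,(g-O)@EY,z,np.hypot(x,z),'a',np.arctan2(-x,-z)-.07)
snap('wrist','w4.png'); snap('side','s4.png')
a=cv2.imread('pics/w4.png');b=cv2.imread('pics/s4.png')
cv2.imwrite('pics/m4.png',np.hstack([cv2.resize(a,(400,300)),cv2.resize(b[100:310,100:380],(400,300))]))
for a in [2.2,2.45,2.7,2.95,3.2,3.4,3.6,3.75]:
    t=a+.07; print(a,(T.T@(EX*(-86.6*np.sin(t)-x)+np.array([0,0,-86.6*np.cos(t)-z]))).round(1).tolist())
E
```

```text
31.213440253042105 38.19101359695196 [  1.5732216  -13.50336762   4.65151779] -77.79099195039413 -30.256545872091607 36.173611984415345 85.7902595439909 a 1.9360624629540848
2.2 [22.0, 0.1, -5.7]
2.45 [43.5, 0.2, -5.0]
2.7 [64.3, 0.3, 1.1]
2.95 [82.8, 0.4, 12.2]
3.2 [98.1, 0.5, 27.5]
3.4 [107.2, 0.5, 42.1]
3.6 [113.3, 0.5, 58.3]
3.75 [115.7, 0.5, 71.1]
```

View pics/m4.png

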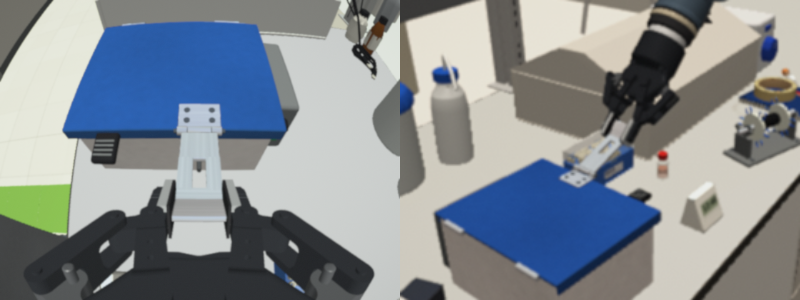

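The hasp is up to about a = 1.94 and still held, with the lid shut. Next I carry it over the top.

Call:
carry_out(offset=[[23,0,-5],[44,0,-4],[65,0,2],[84,0,13],[99,0,28],[108,0,43],[114,0,59],[116,0,72],[116,0,72]], dr=[[0,0,0],[0,0,0],[0,0,0],[0,0,0],[0,0,0],[0,0,0],[0,0,0],[0,0,0],[0,0,0]])

```text
time: 7.15
tcp_pos: [570.3, 156.4, 236.1]
orientation: [[0.066, 0.995, 0.071], [0.703, -0.097, 0.705], [0.708, 0.004, -0.706]]
force: [6.5, 1.0, 5.3]
finger_gap: 31.1
grip_force: 34.2
```

```bash
python3 - <<'E'
from h import *
s=arm.get_state(); T=np.array(s['orientation']); g=s['tcp_pos']+T[:,2]*54; x=(g-O)@EX+104; z=g[2]-131
print(s['finger_gap'],s['grip_force'],s['force'],x,(g-O)@EY,z,np.hypot(x,z),'a',np.arctan2(-x,-z)%(2*np.pi)-.07)
E
```

```text
31.098021214656818 34.194350838661194 [6.54993712 0.97620343 5.34251014] 56.962037052664414 -30.060024701874898 67.01840284784674 87.95532948869776 a 3.7760554852545805
```

Call:
carry_out(offset=[[0,0,0],[0,0,0],[0,0,-10],[0,0,-50],[0,0,-90],[0,0,-90]], dr=[[0,0,0],[0,0,0],[0,0,0],[0,0,0],[0,0,0],[0,0,0]], grip=0.65)

```text
time: 7.9
tcp_pos: [563.5, 90.7, 301.3]
orientation: [[0.069, 0.995, 0.073], [0.704, -0.1, 0.703], [0.707, 0.003, -0.707]]
force: [0.8, 0.9, -0.9]
finger_gap: 55.4
grip_force: 0.0
```

```bash
python3 - <<'E'
from h import *
plan([(ch(-123,62,185),YAW,0,54)])
E
```

```text
[-23.7, -92.2, 64.0] [0.1, -45.0, 0.2]
```

Call:
carry_out(offset=[[0,-30,10],[-8,-60,25],[-16,-92,45],[-24,-92,64],[-24,-92,64],[-24,-92,64]], dr=[[0,-10,0],[0,-20,0],[0,-30,0],[0,-40,0],[0,-45,0],[0,-45,0]])

```text
time: 8.65
tcp_pos: [473.4, 131.1, 236.2]
orientation: [[0.095, 0.995, -0.001], [0.995, -0.095, 0.0], [0.0, -0.001, -1.0]]
force: [0.2, 0.5, 0.1]
finger_gap: 55.5
grip_force: 0.0
```

```bash
python3 - <<'E'
from h import *
c=snap('wrist','w5.png'); im=c['pixels']
print('pred',*[fproj(c,ch(*p)).round(1) for p in((-131,62,121),(-99,62,121),(-131,75,121),(-131,49,121),(-99,114,126),(-99,-114,126))])
plan([(ch(-123,62,116.5),YAW,0,54)])
E
```

```text
pred [281.1 252.2] [281.7 202.9] [260.4 252.1] [301.9 252.3] [193.8 204.8] [524.5 207.5]
[-2.3, 1.6, 65.8] [-0.1, -0.1, 0.3]
```

View pics/w5.png

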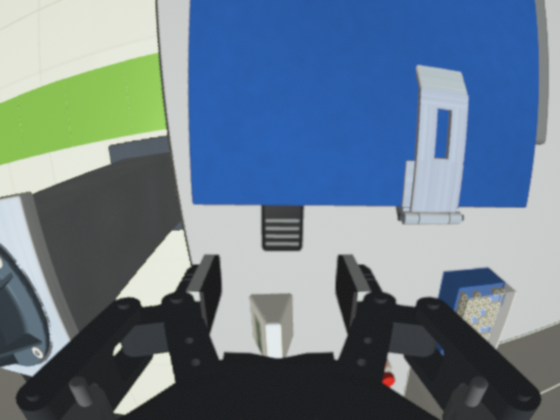

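The hasp lies flat on the lid, at (442,145). The tab is at x 262–303 with its end at row 249, centred between the fingers. Now I descend and grip.

Call:
carry_out(offset=[[-1,1,25],[-1,1,48],[-1,1,66],[-1,1,66]], dr=[[0,0,0],[0,0,0],[0,0,0],[0,0,0]])

```text
time: 9.2
tcp_pos: [473.9, 127.8, 169.9]
orientation: [[0.099, 0.995, -0.002], [0.995, -0.099, 0.001], [0.001, -0.003, -1.0]]
force: [-0.1, 0.4, 0.7]
finger_gap: 55.6
grip_force: 0.0
```

Call:
carry_out(offset=[[0,0,0],[0,0,0],[0,0,0],[0,0,0]], dr=[[0,0,0],[0,0,0],[0,0,0],[0,0,0]], grip=0, grip_force=50)

```text
time: 9.7
tcp_pos: [475.2, 128.6, 171.9]
orientation: [[0.098, 0.995, 0.002], [0.995, -0.098, 0.0], [0.0, 0.002, -1.0]]
force: [-1.1, -2.2, 6.3]
finger_gap: 25.0
grip_force: 49.4
```

```bash
python3 - <<'E'
from h import *
s=arm.get_state(); T=np.array(s['orientation']); g=s['tcp_pos']+T[:,2]*54; x=(g-O)@EX; print(s['finger_gap'],s['grip_force'],x,(g-O)@EY,g[2])
r=np.hypot(94+1.5-x,122-g[2]); t0=np.arctan2(g[2]-122,95.5-x); print(r,t0)
for a in np.arange(.12,1.69,.12).tolist()+[1.65]:
    t=t0+a; d=EX*(-r*np.cos(t)+r*np.cos(t0))+np.array([0,0,r*np.sin(t)-r*np.sin(t0)]); print(round(a,2),(T.T@d).round(1).tolist())
E
```

```text
25.040484642570462 49.422799944877625 -122.58498137105866 61.526411876125444 117.91280326564139
218.12327770497205 -0.01873910933866516
0.12 [1.1, 0.1, -26.1]
0.24 [5.3, 0.1, -52.0]
0.36 [12.6, 0.2, -77.1]
0.48 [22.8, 0.3, -101.2]
0.6 [35.8, 0.4, -123.8]
0.72 [51.5, 0.5, -144.8]
0.84 [69.5, 0.6, -163.7]
0.96 [89.7, 0.7, -180.4]
1.08 [111.8, 0.8, -194.5]
1.2 [135.3, 0.9, -205.8]
1.32 [160.1, 1.0, -214.3]
1.44 [185.7, 1.1, -219.7]
1.56 [211.7, 1.2, -222.0]
1.68 [237.9, 1.3, -221.2]
1.65 [231.3, 1.3, -221.7]
```

Call:
carry_out(offset=[[1,0,-26],[5,0,-52],[13,0,-77],[23,0,-101],[36,0,-124],[52,0,-145],[70,0,-164],[70,0,-164]], dr=[[0,0,0],[0,0,0],[0,0,0],[0,0,0],[0,0,0],[0,0,0],[0,0,0],[0,0,0]])

```text
time: 10.7
tcp_pos: [482.4, 199.3, 335.8]
orientation: [[0.097, 0.995, 0.002], [0.995, -0.097, 0.001], [0.001, 0.002, -1.0]]
force: [3.9, -0.1, -1.7]
finger_gap: 24.7
grip_force: 53.1
```

```bash
python3 - <<'E'
from h import *
s=arm.get_state(); T=np.array(s['orientation']); g=s['tcp_pos']+T[:,2]*54; x=(g-O)@EX; print(s['finger_gap'],s['grip_force'],s['force'],x,(g-O)@EY,g[2])
r=218; t0=np.arctan2(g[2]-122,95.5-x); print(np.hypot(95.5-x,g[2]-122),t0)
r=np.hypot(95.5-x,g[2]-122)
for t in (.95,1.07,1.19,1.31,1.43,1.55,1.62):
    d=EX*(-r*np.cos(t)+r*np.cos(t0))+np.array([0,0,r*np.sin(t)-r*np.sin(t0)]); print(round(t,2),(T.T@d).round(1).tolist())
E
```

```text
24.745878258272654 53.126980662345886 [ 3.91205524 -0.14801006 -1.66667146] -51.49707448437255 61.58746673282961 281.7845314756162
217.11572123143534 0.8270566547864419
0.95 [20.7, 0.1, -16.8]
1.07 [42.8, 0.3, -30.6]
1.19 [66.3, 0.4, -41.7]
1.31 [91.1, 0.6, -49.9]
1.43 [116.6, 0.7, -55.1]
1.55 [142.5, 0.9, -57.1]
1.62 [157.7, 0.9, -56.9]
```

Call:
carry_out(offset=[[21,0,-17],[43,0,-30],[66,0,-41],[91,0,-49],[117,0,-54],[142,0,-56],[158,0,-56],[158,0,-56]], dr=[[0,0,0],[0,0,0],[0,0,0],[0,0,0],[0,0,0],[0,0,0],[0,0,0],[0,0,0]])

```text
time: 11.7
tcp_pos: [498.4, 355.9, 390.7]
orientation: [[0.097, 0.995, 0.003], [0.995, -0.097, -0.0], [0.0, 0.003, -1.0]]
force: [7.9, 0.8, -0.4]
finger_gap: 24.5
grip_force: 49.6
```

```bash
python3 - <<'E'
from h import *
s=arm.get_state(); T=np.array(s['orientation']); g=s['tcp_pos']+T[:,2]*54; x=(g-O)@EX; print(s['finger_gap'],s['grip_force'],s['force'],x,(g-O)@EY,g[2])
print(np.hypot(95.5-x,g[2]-122),np.arctan2(g[2]-122,95.5-x))
E
```

```text
24.543690763383267 49.59665894508362 [ 7.89579547  0.78675739 -0.37187815] 105.92080742183806 61.57547806419162 336.7455037432826
214.99819674890122 1.6192846030487202
```

The lid stands at about 1.62 rad. I release it, rise, and come back over the open chest to look at the slots.

Call:
carry_out(offset=[[0,0,0],[0,0,0],[0,0,-20],[0,0,-60],[-50,0,-60],[-110,30,-60],[-170,60,-20],[-215,60,60],[-215,60,90],[-215,60,90],[-215,60,90]], dr=[[0,0,0],[0,0,0],[0,0,0],[0,0,0],[0,0,0],[0,0,0],[0,0,0],[0,0,0],[0,0,0],[0,0,0],[0,0,0]], grip=0.65)

```text
time: 13.08
tcp_pos: [536.1, 136.0, 302.0]
orientation: [[0.098, 0.995, 0.001], [0.995, -0.098, 0.001], [0.001, 0.001, -1.0]]
force: [0.2, -0.2, 1.0]
finger_gap: 55.9
grip_force: 0.0
```

```bash
python3 - <<'E'
from h import *
c=snap('wrist','w6.png'); im=c['pixels']; s=arm.get_state(); print(s['tcp_pos'])
for n,p in dict(sl=(0,64,90),sr=(0,-64,90),sl68=(0,64,63),c1=(-90,110,120),c2=(-90,-110,120),c3=(90,-110,120),c4=(90,110,120)).items(): print(n,fproj(c,ch(*p)).round(1))
plan([((468.2,-299.2,130),-18.8,0,54)])
E
```

```text
[536.68716465 136.52935079 303.02856344]
sl [206.5  74.9]
sr [354.5  75.8]
sl68 [212.6  78. ]
c1 [149.  183.8]
c2 [411.  184.7]
c3 [413.6 -23. ]
c4 [148.2 -25. ]
[-440.5, -26.1, 118.3] [0.2, -0.1, 13.2]
```

View pics/w6.png

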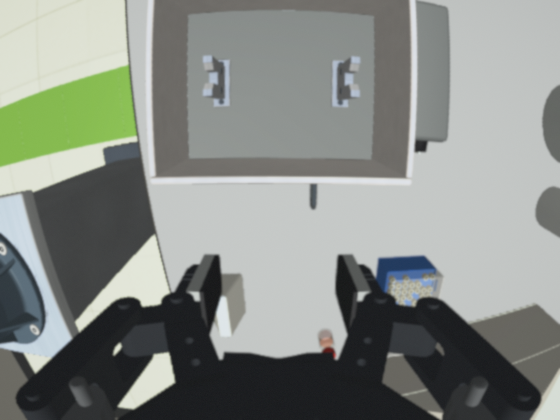

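The view shows the open chest, with bracket prong pairs at (210,62)/(210,90) and (349,64)/(349,90), and the front rim at row about 181. My viewing budget is used up, so I measure numerically from here.

```bash
python3 - <<'E'
from h import *
c=pickle.load(open('pics/w6.png.pkl','rb')); g=cv2.cvtColor(c['pixels'],cv2.COLOR_BGR2GRAY)
print(g[50:110:2,196:236:2]); print(g[50:110:2,328:366:2])
for u in(180,250,330,390):
    col=g[170:200,u].astype(int); print(u,col.tolist())
E
```

```text
[[142 142 142 143 142 142 143 142 142 142 142 142 143 142 143 142 142 142
  142 142]
 [142 142 142 142 143 142 143 142 142 142 142 142 142 142 142 142 141 142
  142 142]
 [143 142 142 144 147 148 149 149 143 142 142 143 142 143 142 143 142 142
  142 142]
 [143 143 143 154 178 180 181 178 138 134 143 143 143 142 143 142 143 142
  142 143]
 [144 143 143 159 190 189 188 185 127 105 131 138 140 138 139 142 144 144
  143 143]
 [143 143 143 157 190 188 188 182 127  89 100 136 154 157 171 175 172 147
  143 143]
 [143 143 143 152 177 176 172 167 127  91  89  97 105 120 174 189 181 144
  143 144]
 [143 143 143 147 166 172 170 170 142  95  88  88  87  94 163 190 178 141
  142 143]
 [143 143 143 145 163 175 171 172 153  98  89  87  86  90 140 185 175 140
  143 143]
 [143 143 143 145 158 172 168 167 155 101  88  87  82  80 126 183 174 140
  143 143]
 [143 144 144 144 148 146 131 125 117  99  93  87  81  76 124 182 175 142
  143 143]
 [143 144 144 143 144 141 132 141 144 149 145 104  80  78 127 183 176 141
  143 144]
 [144 144 145 144 144 144 153 179 184 184 173 112  83  84 129 183 178 141
  143 
[... 3801 characters left out ...]
[144 143 144 145 145 146 146 147 148 148 146 144 144 145 143 143 144 143
  143]]
180 [111, 111, 110, 110, 111, 115, 141, 181, 212, 221, 223, 223, 220, 214, 205, 200, 199, 200, 200, 199, 199, 200, 200, 200, 199, 199, 199, 200, 199, 199]
250 [112, 113, 112, 112, 113, 130, 170, 208, 222, 226, 226, 222, 208, 185, 189, 198, 199, 199, 200, 200, 200, 200, 199, 199, 200, 200, 200, 200, 200, 199]
330 [114, 113, 113, 113, 114, 121, 156, 201, 222, 227, 227, 226, 220, 207, 200, 199, 199, 199, 199, 200, 199, 200, 199, 199, 199, 200, 200, 199, 200, 200]
390 [114, 114, 114, 113, 113, 113, 117, 144, 191, 217, 224, 225, 225, 222, 216, 205, 200, 199, 200, 199, 199, 199, 200, 199, 199, 199, 199, 199, 199, 200]
```

The slot mouths measure at rows 75.1 and 75.5, and columns 207 and 355. The prediction was rows 74.9 and 75.8, columns 206.5 and 354.5, so the chest frame holds to within about 0.5 mm. Next, the rotor.

Call:
carry_out(offset=[[-60,-3,0],[-120,-7,0],[-180,-10,0],[-240,-14,10],[-300,-18,25],[-360,-22,40],[-440,-26,55],[-440,-26,55],[-440,-26,55],[-440,-26,55]], dr=[[0,0,0],[0,0,3],[0,0,6],[0,0,9],[0,0,13],[0,0,13],[0,0,13],[0,0,13],[0,0,13],[0,0,13]], grip=0.8)

```text
time: 14.38
tcp_pos: [468.0, -298.6, 247.1]
orientation: [[0.318, 0.948, 0.002], [0.948, -0.318, -0.0], [0.0, 0.002, -1.0]]
force: [0.7, -0.3, -0.2]
finger_gap: 68.3
grip_force: 0.0
```

```bash
cat > rot.py <<'E'
from h import *
c=snap('wrist','w7.png'); im=c['pixels']; s=arm.get_state(); print(s['tcp_pos'])
P=np.array([468.2,-299.2,60]); w=np.radians(71.2); ax=np.array([np.cos(w),np.sin(w),0])
hp=fproj(c,P); print('pred',hp,fproj(c,P+ax*78),fproj(c,P-ax*78))
g=im.max(2); m=(g<60).astype(np.uint8); u,v=hp.astype(int); k=np.zeros_like(m); k[v-45:v+45,u-30:u+30]=1; m*=k
m=cv2.morphologyEx(m,cv2.MORPH_OPEN,np.ones((11,11)))
k=max(cv2.findContours(m,0,2)[0],key=cv2.contourArea); x,y,ww,h=cv2.boundingRect(k); print('hub',x,y,ww,h,'px; pred hub',fproj(c,P+ax*26),fproj(c,P-ax*26))
rows=range(y+6,y+h-6,3); ce=np.array([fonz(c,(np.where(m[r])[0].min()+np.where(m[r])[0].max())/2,r,60)[:2] for r in rows])
l=cv2.fitLine(ce.astype(np.float32),2,0,.01,.01).ravel(); print('axis angle',np.degrees(np.arctan2(l[1],l[0]))%180, 'perp offset of P from line',(P[:2]-l[2:])@[-l[1],l[0]])
hsv=cv2.cvtColor(im,cv2.COLOR_BGR2HSV); b=(hsv[...,0]>105)&(hsv[...,0]<130)&(hsv[...,1]>120); b[:v-110]=0;b[v+80:]=0;b[:,:u-60]=0;b[:,u+60:]=0
vv,uu=np.where(b)
from collections import Counter
print(sorted(Counter((vv//3*3).tolist()).items()))
print('clip rows pred (z60)',fproj(c,P+ax*36),fproj(c,P-ax*36))
E
python3 rot.py
```

```text
[ 467.84797526 -298.36031633  246.90771012]
pred [278.54279368 204.59584233] [279.05650266 108.54956598] [278.08400197 286.96125418]
hub 264 175 29 62 px; pred hub [278.71145517 173.53268845] [278.38070984 234.04179203]
axis angle 70.78359 perp offset of P from line -0.5644261453457003
[(156, 1), (159, 73), (162, 42), (165, 63), (168, 18), (231, 2), (240, 32), (246, 38), (255, 30), (258, 22), (261, 47), (264, 3)]
clip rows pred (z60) [278.77748925 161.24930155] [278.3205982 244.8643361]
```

```bash
python3 -c "
from h import *
plan([((468.1,-300,61),-19,0,54)])"
```

```text
[-1.5, 0.6, 131.9] [0.1, -0.0, 0.5]
```

Call:
carry_out(offset=[[-1,1,40],[-1,1,75],[-1,1,105],[-1,1,122],[-1,1,132],[-1,1,132]], dr=[[0,0,0],[0,0,0],[0,0,0],[0,0,0],[0,0,0],[0,0,0]])

```text
time: 15.18
tcp_pos: [467.9, -300.1, 113.9]
orientation: [[0.318, 0.948, -0.0], [0.948, -0.318, 0.0], [0.0, -0.0, -1.0]]
force: [-0.5, 0.3, 0.6]
finger_gap: 68.2
grip_force: 0.0
```

Call:
carry_out(offset=[[0,0,0],[0,0,0],[0,0,0],[0,0,0],[0,0,0],[0,0,-8],[0,0,-20],[0,0,-20]], dr=[[0,0,0],[0,0,0],[0,0,0],[0,0,0],[0,0,0],[0,0,0],[0,0,0],[0,0,0]], grip=0, grip_force=50)

```text
time: 16.18
tcp_pos: [468.1, -301.3, 135.2]
orientation: [[0.319, 0.948, 0.002], [0.948, -0.319, -0.001], [-0.0, 0.002, -1.0]]
force: [-0.6, -1.6, -2.8]
finger_gap: 24.7
grip_force: 49.2
```

```bash
cat > meas.py <<'E'
from h import *
# held rotor: position of clips/discs & hub along tool x
c=snap('wrist'); s=arm.get_state(); T=np.array(s['orientation']); p=np.array(s['tcp_pos']); print(p,s['finger_gap'],s['grip_force'])
im=c['pixels']; hsv=cv2.cvtColor(im,cv2.COLOR_BGR2HSV); f=lambda dx,dz=54,dy=0:fproj(c,p+T@np.array([dx,dy,dz])).round(1)
print('pred axle end',f(78),'disc',f(36),'hub end',f(26),f(-26),'disc-',f(-36),'end-',f(-78),'clip tips',f(36,54,39),f(36,54,-39))
b=(hsv[...,0]>105)&(hsv[...,0]<130)&(hsv[...,1]>120); u,v=f(0).astype(int); q=np.zeros_like(b); q[max(0,v-200):v+120,u-110:u+110]=1
n,l,st,ce=cv2.connectedComponentsWithStats((b&q).astype(np.uint8)); print([(ce[i].round(1).tolist(),st[i,4]) for i in range(1,n) if st[i,4]>15])
g=im.max(2); print('col',[(r,int(g[r,u])) for r in range(max(0,v-190),v+60,4)])
E
python3 meas.py; python3 -c "
from h import *
plan([(ch(0,0,230),84.16,0,54)])"
```

```text
[ 467.86991218 -301.12343745  134.52326398] 24.534700968601847 49.22499597072601
pred axle end [277.9 102. ] disc [277.9 208.4] hub end [277.9 231.7] [278.  332.1] disc- [278.  347.4] end- [278.  399.9] clip tips [372.3 208.4] [183.5 208.4]
[([198.4, 197.4], np.int32(103)), ([361.5, 203.7], np.int32(255)), ([193.9, 206.2], np.int32(149)), ([213.3, 222.2], np.int32(190)), ([343.2, 223.0], np.int32(191)), ([240.1, 231.5], np.int32(202)), ([315.7, 232.1], np.int32(206)), ([384.0, 381.8], np.int32(24))]
col [(96, 188), (100, 193), (104, 193), (108, 194), (112, 194), (116, 194), (120, 193), (124, 193), (128, 193), (132, 193), (136, 194), (140, 193), (144, 194), (148, 194), (152, 186), (156, 88), (160, 97), (164, 97), (168, 98), (172, 184), (176, 193), (180, 194), (184, 194), (188, 195), (192, 194), (196, 194), (200, 131), (204, 115), (208, 115), (212, 115), (216, 119), (220, 234), (224, 237), (228, 237), (232, 181), (236, 26), (240, 47), (244, 47), (248, 45), (252, 47), (256, 47), (260, 47), (264, 48), (268, 47), (272, 45), (276, 48), (280, 46), (284, 47), (288, 45), (292, 45), (296, 45), (300, 44), (304, 43), (308, 44), (312, 43), (316, 43), (320, 42), (324, 40), (328, 42), (332, 40), (336, 41), (340, 39), (344, 121)]
[542.8, -96.9, -149.8] [0.0, 0.1, -102.8]
```

Call:
carry_out(offset=[[0,0,-50],[0,0,-100],[40,-10,-150],[100,-20,-150],[160,-30,-150],[220,-40,-150],[280,-50,-150],[340,-65,-150],[400,-80,-150],[460,-90,-150],[520,-97,-150],[543,-97,-150]], dr=[[0,0,0],[0,0,0],[0,0,-10],[0,0,-20],[0,0,-30],[0,0,-40],[0,0,-50],[0,0,-60],[0,0,-70],[0,0,-80],[0,0,-90],[0,0,-100]])

```text
time: 17.73
tcp_pos: [548.8, 248.1, 283.1]
orientation: [[-0.99, 0.141, -0.001], [0.141, 0.99, 0.0], [0.001, 0.0, -1.0]]
force: [0.8, -0.9, -2.2]
finger_gap: 24.5
grip_force: 50.1
```

```bash
python3 meas.py; python3 -c "
from h import *
plan([(ch(0,0,230),84.16,0,54)])"
```

```text
[549.46931126 249.22267941 282.83614265] 24.62136423733013 50.07115960121155
pred axle end [278.7 103.3] disc [279.6 209.9] hub end [279.8 233.1] [280.5 333.3] disc- [280.6 348.5] end- [280.9 400.8] clip tips [374.1 209.1] [185.1 210.6]
[([195.1, 202.8], np.int32(317)), ([361.9, 203.7], np.int32(318)), ([212.4, 222.7], np.int32(215)), ([343.8, 223.3], np.int32(218)), ([239.9, 231.6], np.int32(204)), ([315.6, 232.0], np.int32(209))]
col [(97, 210), (101, 211), (105, 211), (109, 211), (113, 211), (117, 212), (121, 211), (125, 211), (129, 212), (133, 211), (137, 211), (141, 210), (145, 211), (149, 211), (153, 177), (157, 100), (161, 103), (165, 103), (169, 106), (173, 208), (177, 210), (181, 210), (185, 210), (189, 210), (193, 209), (197, 209), (201, 131), (205, 129), (209, 130), (213, 130), (217, 152), (221, 243), (225, 243), (229, 243), (233, 119), (237, 42), (241, 48), (245, 49), (249, 48), (253, 49), (257, 48), (261, 49), (265, 47), (269, 48), (273, 48), (277, 46), (281, 45), (285, 47), (289, 47), (293, 46), (297, 45), (301, 47), (305, 45), (309, 44), (313, 45), (317, 44), (321, 44), (325, 44), (329, 42), (333, 42), (337, 41), (341, 42), (345, 162)]
[-0.2, -4.9, -1.2] [0.1, -0.0, -1.8]
```

```bash
cat > m2.py <<'E'
from h import *
c=snap('wrist'); s=arm.get_state(); T=np.array(s['orientation']); p=np.array(s['tcp_pos'])
im=c['pixels']; f=lambda dx,dz=54,dy=0:fproj(c,p+T@np.array([dx,dy,dz])).round(1)
g=im.max(2); print([(r,g[r,268:292:3].tolist()) for r in range(76,112,2)])
print([(r,int(g[r,279])) for r in range(216,240,2)],[(r,int(g[r,281])) for r in range(336,360,2)])
for d in(30,32,33,34,36,38,39): print(d,f(d,26),f(-d,26))
print('tip',f(76),f(78),f(80))
E
python3 m2.py
```

```text
[(76, [113, 114, 113, 114, 112, 115, 114, 114]), (78, [113, 113, 113, 113, 112, 113, 113, 113]), (80, [114, 113, 113, 114, 113, 113, 114, 113]), (82, [113, 114, 114, 113, 114, 113, 113, 114]), (84, [115, 116, 118, 120, 120, 115, 117, 118]), (86, [148, 150, 150, 152, 153, 153, 153, 155]), (88, [158, 159, 159, 158, 158, 158, 158, 158]), (90, [158, 159, 159, 159, 158, 158, 158, 158]), (92, [158, 158, 158, 158, 157, 158, 157, 158]), (94, [156, 159, 161, 162, 164, 161, 159, 155]), (96, [152, 177, 190, 200, 203, 197, 186, 164]), (98, [154, 186, 199, 208, 212, 208, 197, 170]), (100, [155, 186, 200, 209, 211, 207, 197, 170]), (102, [153, 185, 199, 208, 211, 207, 197, 170]), (104, [153, 186, 199, 209, 211, 207, 197, 170]), (106, [154, 186, 200, 208, 212, 208, 197, 170]), (108, [154, 187, 199, 210, 212, 207, 196, 169]), (110, [154, 186, 200, 209, 211, 207, 196, 169])]
[(216, 133), (218, 205), (220, 242), (222, 243), (224, 243), (226, 243), (228, 243), (230, 241), (232, 196), (234, 52), (236, 32), (238, 50)] [(336, 43), (338, 42), (340, 42), (342, 44), (344, 115), (346, 152), (348, 128), (350, 127), (352, 127), (354, 128), (356, 117), (358, 62)]
30 [271.7 250.9] [271.5 379.9]
32 [271.8 245.2] [271.5 383. ]
33 [271.8 242.4] [271.5 384.6]
34 [271.8 239.5] [271.5 386.1]
36 [271.8 233.7] [271.5 389.1]
38 [271.8 227.8] [271.5 392. ]
39 [271.8 224.8] [271.5 393.4]
tip [273.9 106.5] [273.9 101.2] [274.  96.]
```

Call:
carry_out(offset=[[0,-5,-1],[0,-5,-1],[0,-5,-1],[0,-5,-1]], dr=[[0,0,-2],[0,0,-2],[0,0,-2],[0,0,-2]])

```text
time: 18.32
tcp_pos: [548.1, 239.4, 285.0]
orientation: [[-0.993, 0.116, 0.0], [0.116, 0.993, 0.0], [-0.0, 0.0, -1.0]]
force: [1.4, 0.3, -2.3]
finger_gap: 24.3
grip_force: 50.1
```

```bash
python3 -c "
from h import *
s=arm.get_state();g=np.array(s['tcp_pos'])
print((g-O)@EX,(g-O)@EY,g[2],s['orientation'])
plan([(ch(0,0,68),84.16,0,54)])
c=snap('wrist','w8.png')"
```

```text
-4.918585454107619 0.4209297790901375 284.96032196116334 [[-9.93203255e-01  1.16392814e-01  8.24917986e-05]
 [ 1.16392825e-01  9.93203245e-01  1.55817736e-04]
 [-6.37950574e-05  1.64360136e-04 -9.99999984e-01]]
[-0.3, 4.9, 163.0] [0.0, 0.0, -0.8]
```

The rotor sits about 2.5 mm along tool +x in the grasp: the axle tip is at row 95 and the disc rim at rows 218–232. I correct for that and lower to just above the bracket mouths.

Call:
carry_out(offset=[[-3,5.5,0],[-3,5.5,0],[-3,5.5,30],[-3,5.5,65],[-3,5.5,95],[-3,5.5,120],[-3,5.5,130],[-3,5.5,130],[-3,5.5,130]], dr=[[0,0,-0.8],[0,0,-0.8],[0,0,-0.8],[0,0,-0.8],[0,0,-0.8],[0,0,-0.8],[0,0,-0.8],[0,0,-0.8],[0,0,-0.8]])

```text
time: 19.5
tcp_pos: [552.3, 245.2, 156.0]
orientation: [[-0.995, 0.101, 0.002], [0.101, 0.995, 0.001], [-0.001, 0.001, -1.0]]
force: [-0.1, 0.0, -3.1]
finger_gap: 24.5
grip_force: 50.1
```

```bash
python3 - <<'E'
from h import *
c=snap('wrist','w9.png'); s=arm.get_state();g=np.array(s['tcp_pos']);T=np.array(s['orientation'])
print((g-O)@EX,(g-O)@EY,g[2],s['force'],'yaw',np.degrees(np.arctan2(T[1,1],T[0,1])))
im=cv2.cvtColor(c['pixels'],cv2.COLOR_BGR2GRAY)
print('slot left mouth edges',fproj(c,ch(-11,64,90)),fproj(c,ch(11,64,90)),fproj(c,ch(-24,64,90)),fproj(c,ch(24,64,90)),'tip',fproj(c,g+T@np.array([80.5,0,54])))
for r in range(80,176,4): print(r,im[r,232:332:3].tolist())
E
```

```text
1.1673952442710944 -3.1450761677135466 156.05331599513303 [-0.34372624 -0.23278088 -2.60937123] yaw 84.19494430444644
slot left mouth edges [247.8688529  128.62719192] [300.71309567 128.56263748] [217.19088009 129.30419518] [331.55983893 129.16858745] tip [277.02655236  95.26759376]
80 [154, 154, 154, 154, 153, 153, 152, 154, 153, 153, 154, 152, 153, 153, 152, 152, 152, 153, 153, 152, 151, 152, 152, 152, 152, 152, 152, 151, 151, 151, 152, 152, 151, 151]
84 [154, 153, 153, 154, 153, 153, 153, 152, 153, 152, 153, 152, 153, 153, 153, 153, 152, 152, 152, 152, 152, 151, 152, 152, 151, 152, 151, 152, 151, 152, 152, 152, 152, 151]
88 [153, 153, 153, 153, 153, 153, 153, 153, 153, 153, 152, 153, 153, 152, 153, 153, 152, 152, 152, 152, 153, 152, 151, 151, 152, 151, 152, 151, 151, 151, 152, 151, 151, 151]
92 [152, 153, 153, 153, 153, 153, 153, 152, 152, 152, 153, 153, 153, 153, 152, 152, 152, 152, 152, 152, 152, 151, 152, 151, 152, 152, 152, 152, 152, 151, 151, 150, 151, 151]
96 [152, 153, 153, 153, 153, 153, 153, 153, 153, 153, 153, 147, 154, 180, 192, 196, 195, 194, 187, 168, 145, 152, 152, 1
[... 2611 characters left out ...]
 150, 150, 150, 150, 150, 150, 150, 149, 150]
160 [151, 150, 151, 151, 152, 151, 151, 151, 96, 82, 87, 93, 98, 99, 98, 96, 95, 96, 95, 94, 91, 84, 82, 90, 150, 151, 150, 149, 149, 149, 149, 149, 150, 149]
164 [151, 152, 151, 151, 151, 152, 151, 151, 99, 84, 90, 93, 94, 98, 98, 97, 97, 96, 95, 95, 91, 84, 75, 92, 149, 149, 149, 150, 149, 149, 149, 150, 150, 149]
168 [152, 152, 152, 152, 152, 152, 151, 150, 143, 105, 95, 96, 95, 96, 98, 98, 98, 96, 96, 94, 91, 87, 93, 137, 149, 149, 150, 150, 150, 149, 150, 150, 149, 150]
172 [150, 151, 152, 151, 151, 151, 150, 151, 150, 151, 150, 141, 158, 187, 188, 191, 189, 190, 189, 163, 141, 149, 149, 150, 149, 149, 150, 150, 149, 149, 150, 150, 149, 149]
```

```bash
python3 - <<'E'
from h import *
c=pickle.load(open('pics/w9.png.pkl','rb')); im=cv2.cvtColor(c['pixels'],cv2.COLOR_BGR2GRAY)
loc=lambda p:(((p-O)@EX).round(2),((p-O)@EY).round(2))
p=im[122:137].astype(int).mean(0).round(0)
print(p[225:335].astype(int).tolist())
for u in(243,302.3): print('mouth edge',loc(fonz(c,u,130,90)))
for r in(100,130,146):
    row=im[r].astype(int); 
    for u in(268,279.3,290.7): print(r,'axle',loc(fonz(c,u,r,102)))
print([im[r,308] for r in range(108,146)])
for r in(122,139): print('bracket y',loc(fonz(c,308,r,90)))
E
```

```text
[152, 152, 152, 153, 157, 172, 193, 203, 205, 205, 206, 205, 205, 206, 205, 205, 206, 205, 201, 190, 180, 180, 183, 185, 185, 185, 185, 185, 185, 184, 185, 185, 185, 183, 175, 153, 146, 173, 195, 198, 183, 157, 150, 160, 172, 182, 191, 197, 200, 200, 200, 201, 201, 201, 202, 201, 202, 202, 202, 201, 200, 195, 189, 180, 171, 159, 154, 169, 185, 191, 192, 192, 192, 192, 192, 191, 187, 185, 195, 204, 205, 206, 206, 205, 205, 206, 206, 205, 206, 205, 203, 194, 176, 159, 151, 150, 150, 150, 150, 150, 150, 150, 150, 150, 150, 150, 150, 150, 150, 150]
mouth edge (np.float64(-13.05), np.float64(63.45))
mouth edge (np.float64(11.67), np.float64(63.4))
100 axle (np.float64(-2.22), np.float64(75.46))
100 axle (np.float64(2.02), np.float64(75.45))
100 axle (np.float64(6.31), np.float64(75.48))
130 axle (np.float64(-2.25), np.float64(63.99))
130 axle (np.float64(2.04), np.float64(63.98))
130 axle (np.float64(6.36), np.float64(64.0))
146 axle (np.float64(-2.27), np.float64(57.83))
146 axle (np.float64(2.05), np.float64(57.83))
146 axle (np.float64(6.4), np.float64(57.84))
[np.uint8(153), np.uint8(162), np.uint8(179), np.uint8(195), np.uint8(202), np.uint8(202), np.uint8(203), np.uint8(202), np.uint8(201), np.uint8(195), np.uint8(174), np.uint8(155), np.uint8(167), np.uint8(191), np.uint8(205), np.uint8(209), np.uint8(210), np.uint8(209), np.uint8(208), np.uint8(205), np.uint8(203), np.uint8(203), np.uint8(202), np.uint8(204), np.uint8(205), np.uint8(206), np.uint8(206), np.uint8(204), np.uint8(203), np.uint8(203), np.uint8(196), np.uint8(179), np.uint8(161), np.uint8(152), np.uint8(150), np.uint8(150), np.uint8(151), np.uint8(151)]
bracket y (np.float64(14.01), np.float64(66.8))
bracket y (np.float64(14.11), np.float64(59.64))
```

Seen from the wrist camera, the axle is about 2.4 mm to chest +x of the slot mouth's centre. I shift it and lower into the bevels.

Call:
carry_out(offset=[[0,-2.4,0],[0,-2.4,6],[0,-2.4,12],[0,-2.4,18],[0,-2.4,22],[0,-2.4,22]], dr=[[0,0,0],[0,0,0],[0,0,0],[0,0,0],[0,0,0],[0,0,0]])

```text
time: 20.3
tcp_pos: [551.2, 242.4, 132.4]
orientation: [[-0.995, 0.101, -0.001], [0.101, 0.995, -0.0], [0.001, -0.0, -1.0]]
force: [-0.2, -0.0, -2.3]
finger_gap: 24.2
grip_force: 50.1
```

```bash
python3 - <<'E'
from h import *
c=snap('wrist','w10.png'); s=arm.get_state();g=np.array(s['tcp_pos']);T=np.array(s['orientation'])
print((g-O)@EX,(g-O)@EY,g[2],s['force'],s['ft_torque'],'yaw',np.degrees(np.arctan2(T[1,1],T[0,1])))
im=cv2.cvtColor(c['pixels'],cv2.COLOR_BGR2GRAY)
for r in (100,104,108,112,116,120,124,128,132,136): print(r,im[r,225:335:2].tolist())
E
```

```text
-1.5579201540674104 -2.5318503918349524 132.67424139765336 [ 1.44915258 -0.68945978 -2.27424858] [-0.01234062 -0.00679773  0.0309249 ] yaw 84.19875011136703
100 [158, 158, 158, 157, 159, 158, 159, 158, 158, 159, 158, 158, 158, 158, 158, 158, 158, 159, 157, 157, 150, 152, 178, 199, 209, 209, 211, 211, 211, 211, 211, 199, 183, 153, 150, 157, 157, 157, 157, 157, 158, 157, 157, 156, 156, 157, 156, 156, 157, 156, 156, 156, 156, 156, 156]
104 [159, 159, 158, 158, 159, 158, 158, 158, 158, 158, 159, 158, 158, 158, 158, 159, 158, 157, 157, 158, 150, 152, 178, 199, 209, 210, 210, 212, 211, 211, 211, 199, 182, 152, 150, 157, 157, 157, 158, 157, 157, 156, 157, 157, 157, 156, 156, 156, 156, 157, 156, 156, 157, 156, 156]
108 [158, 158, 159, 158, 159, 158, 158, 158, 158, 158, 158, 158, 157, 159, 157, 157, 158, 158, 157, 157, 149, 151, 178, 199, 208, 210, 210, 211, 211, 211, 210, 198, 182, 154, 152, 157, 157, 156, 156, 156, 156, 157, 156, 156, 157, 156, 156, 157, 156, 156, 156, 157, 156, 156, 156]
112 [159, 159, 159, 159, 164, 183, 188, 190, 191, 192, 194, 194, 195, 196, 195, 196, 196, 196, 197, 197
[... 1156 characters left out ...]
 211, 210, 211, 210, 198, 180, 164, 200, 166, 158, 203, 207, 207, 207, 207, 207, 207, 206, 193, 209, 218, 217, 218, 217, 218, 217, 216, 192]
132 [159, 160, 191, 214, 215, 215, 215, 215, 215, 215, 207, 186, 193, 194, 193, 192, 193, 192, 192, 188, 142, 149, 180, 201, 209, 211, 211, 210, 211, 211, 209, 197, 179, 161, 199, 167, 163, 197, 200, 200, 201, 201, 201, 201, 201, 192, 206, 215, 215, 215, 215, 215, 215, 214, 188]
136 [159, 160, 186, 210, 210, 211, 211, 211, 210, 211, 202, 184, 191, 190, 191, 192, 191, 192, 192, 189, 142, 150, 181, 201, 209, 210, 211, 211, 211, 211, 209, 197, 178, 164, 200, 170, 162, 196, 199, 198, 199, 198, 198, 198, 196, 182, 202, 211, 211, 211, 210, 211, 211, 209, 182]
```

Call:
carry_out(offset=[[0,0.5,3],[0,0.5,6],[0,0.5,9],[0,0.5,11],[0,0.5,11],[0,0.5,11]], dr=[[0,0,0],[0,0,0],[0,0,0],[0,0,0],[0,0,0],[0,0,0]])

```text
time: 21.1
tcp_pos: [551.5, 243.0, 122.7]
orientation: [[-0.995, 0.101, 0.001], [0.101, 0.995, 0.0], [-0.001, 0.0, -1.0]]
force: [-3.4, -1.4, 5.8]
finger_gap: 24.4
grip_force: 51.1
```

```bash
python3 - <<'E'
from h import *
s=arm.get_state();g=np.array(s['tcp_pos']);T=np.array(s['orientation'])
print((g-O)@EX,(g-O)@EY,g[2],s['force'],s['ft_torque'],s['finger_gap'],s['grip_force'])
E
```

```text
-1.0616087513211063 -2.586569198516782 122.68789855530656 [-3.35398882 -1.4441454   5.753339  ] [-0.20157182  0.50905014  0.03489726] 24.426254275371413 51.13594830036163
```

Call:
carry_out(offset=[[0,0,1],[0,0,2],[0,0,2],[0,0,2]], dr=[[0,0,0],[0,0,0],[0,0,0],[0,0,0]])

```text
time: 21.6
tcp_pos: [551.5, 243.0, 122.4]
orientation: [[-0.995, 0.101, 0.002], [0.101, 0.995, 0.001], [-0.002, 0.001, -1.0]]
force: [-9.1, -3.7, 21.8]
finger_gap: 24.7
grip_force: 52.7
```

```bash
python3 - <<'E'
from h import *
c=snap('wrist','w11.png'); s=arm.get_state();g=np.array(s['tcp_pos']);T=np.array(s['orientation'])
print((g-O)@EX,(g-O)@EY,g[2],s['force'],s['ft_torque'],s['finger_gap'],s['grip_force'])
im=cv2.cvtColor(c['pixels'],cv2.COLOR_BGR2GRAY)
for r in (92,96,100,108,120,124,130,136): print(r,im[r,225:341:2].tolist())
E
```

```text
-1.0634217894723548 -2.5952675601817767 122.4013558529809 [-7.48901676 -3.38342201 20.84508027] [-0.67765356  1.51715554 -0.00752481] 24.393962561362134 52.708913683891296
92 [174, 173, 172, 173, 173, 172, 172, 173, 172, 171, 172, 172, 172, 172, 172, 172, 172, 172, 171, 172, 172, 171, 171, 171, 171, 172, 172, 171, 171, 172, 172, 172, 171, 172, 172, 171, 171, 171, 171, 170, 171, 171, 171, 171, 171, 170, 171, 170, 170, 170, 170, 170, 169, 170, 170, 170, 169, 170]
96 [173, 172, 172, 172, 173, 173, 172, 172, 172, 172, 172, 172, 172, 172, 173, 172, 172, 171, 172, 171, 164, 165, 189, 210, 217, 219, 220, 221, 221, 221, 218, 208, 194, 168, 168, 171, 170, 171, 171, 171, 171, 171, 171, 170, 171, 169, 171, 169, 170, 171, 171, 170, 170, 170, 170, 170, 170, 170]
100 [172, 173, 173, 173, 173, 172, 171, 172, 173, 172, 172, 172, 172, 173, 171, 171, 172, 172, 172, 171, 157, 168, 196, 216, 223, 224, 225, 225, 225, 225, 224, 216, 200, 167, 164, 170, 171, 171, 171, 171, 171, 171, 170, 170, 171, 170, 170, 170, 170, 170, 170, 170, 170, 170, 170, 170, 169, 170]
108 [172, 172, 172, 172, 173, 172, 172, 172, 
[... 729 characters left out ...]
 168, 201, 203, 200, 199, 198, 197, 187, 183, 181, 169, 173, 176, 176, 176, 176, 174, 177, 182, 185, 174, 169]
130 [230, 231, 231, 230, 231, 231, 231, 230, 214, 212, 216, 216, 216, 216, 216, 216, 216, 215, 195, 174, 207, 171, 200, 217, 223, 224, 224, 224, 224, 224, 224, 215, 196, 178, 215, 176, 183, 220, 221, 222, 221, 221, 221, 222, 221, 220, 207, 226, 231, 231, 231, 231, 230, 231, 231, 228, 194, 170]
136 [224, 225, 224, 224, 224, 224, 224, 223, 204, 203, 209, 209, 209, 209, 209, 208, 209, 209, 186, 167, 209, 174, 199, 217, 223, 224, 224, 224, 225, 225, 223, 214, 195, 182, 213, 167, 177, 214, 215, 215, 216, 215, 215, 215, 215, 213, 196, 220, 225, 225, 224, 224, 224, 225, 224, 221, 185, 169]
```

The left end carries the load. I lower the grip force so that the rotor can pivot level, still held.

Call:
carry_out(offset=[[0,0,0],[0,0,0],[0,0,0],[0,0,0]], dr=[[0,0,0],[0,0,0],[0,0,0],[0,0,0]], grip_force=20)

```text
time: 22.15
tcp_pos: [551.5, 243.0, 122.4]
orientation: [[-0.995, 0.101, 0.002], [0.101, 0.995, 0.001], [-0.002, 0.001, -1.0]]
force: [-7.8, -4.3, 21.3]
finger_gap: 24.3
grip_force: 52.7
```

```bash
python3 - <<'E'
from h import *
s=arm.get_state();g=np.array(s['tcp_pos']);T=np.array(s['orientation'])
F=np.array(s['force']);t=np.array(s['ft_torque'])
print((g-O)@EX,(g-O)@EY,g[2],F,t,'lever mm',-t[1]/(F[2]+2.3)*1000,s['finger_gap'],s['grip_force'],T[:,2])
E
```

```text
-1.0571003393476843 -2.5930624551355317 122.39103517833766 [-7.78538505 -4.28714111 21.25269363] [-0.69828312  1.50607177  0.02923956] lever mm -63.94477803713662 24.285776020762416 52.70807147026062 [ 1.74343913e-03  8.87207294e-04 -9.99998087e-01]
```

Call:
carry_out(offset=[[0,0,0],[0,0,0],[0,0,0],[0,0,0]], dr=[[0,0,0],[0,0,0],[0,0,0],[0,0,0]], grip=0.26, grip_force=20)

```text
time: 22.65
tcp_pos: [551.4, 243.0, 122.4]
orientation: [[-0.995, 0.101, 0.002], [0.101, 0.995, 0.001], [-0.002, 0.001, -1.0]]
force: [-8.5, -2.5, 20.6]
finger_gap: 24.8
grip_force: 52.7
```

```bash
python3 - <<'E'
from h import *
s=arm.get_state();g=np.array(s['tcp_pos']);T=np.array(s['orientation'])
F=np.array(s['force']);t=np.array(s['ft_torque'])
print((g-O)@EX,(g-O)@EY,g[2],F,t,s['finger_gap'],s['grip_force'])
c=snap('side','s12.png'); t=snap('top','t12.png')
# which end is where: project expected seated axle ends in side/top views
for y in(78,64,-64,-78): print(y,'top',proj(t,ch(0,y,68)).round(1))
w=snap('wrist','w12.png'); im=w['pixels'].max(2)
f=lambda dx,dz=54:fproj(w,g+T@np.array([dx,0,dz])).round(1)
print([ (r,int(im[r,279])) for r in range(88,104,1)]); print('tip pred dx 80.5 dz 50..58',[f(80.5,z) for z in(50,54,58)])
print([(r,int(im[r,281])) for r in range(214,240,2)])
E
```

```text
-1.0438592344023447 -2.5258033644232123 122.36670026289781 [-8.49693155 -2.51468584 20.64465556] [-0.65605397  1.48177331  0.05902032] 24.80316977165969 52.708364725112915
78 top [180.9 249.2]
64 top [181.5 244.8]
-64 top [186.8 205.9]
-78 top [187.3 201.7]
[(88, 173), (89, 173), (90, 174), (91, 174), (92, 173), (93, 176), (94, 193), (95, 218), (96, 231), (97, 234), (98, 235), (99, 235), (100, 235), (101, 235), (102, 235), (103, 235)]
tip pred dx 80.5 dz 50..58 [array([277.1,  94.5]), array([277.1,  95.1]), array([277.1,  95.7])]
[(214, 154), (216, 158), (218, 224), (220, 247), (222, 247), (224, 247), (226, 247), (228, 247), (230, 247), (232, 241), (234, 78), (236, 36), (238, 61)]
```

Call:
carry_out(offset=[[0,0,0],[0,0,0],[0,0,0],[0,0,0]], dr=[[0,0.3,0],[0,0.6,0],[0,0.6,0],[0,0.6,0]])

```text
time: 23.3
tcp_pos: [552.0, 242.9, 122.4]
orientation: [[-0.995, 0.101, -0.008], [0.101, 0.995, 0.002], [0.008, 0.001, -1.0]]
force: [-5.4, -3.7, 19.5]
finger_gap: 24.6
grip_force: 52.5
```

```bash
python3 - <<'E'
from h import *
s=arm.get_state();g=np.array(s['tcp_pos']);T=np.array(s['orientation'])
F=np.array(s['force']);t=np.array(s['ft_torque'])
print((g-O)@EX,(g-O)@EY,g[2],F,t,s['finger_gap'],s['grip_force'],T[:,2])
E
```

```text
-1.0475609411999909 -3.077279461343399 122.397263912334 [-5.37224298 -3.70284878 19.5340634 ] [-0.7458836   1.0005704   0.01179577] 24.583807179463676 52.46516704559326 [-0.00776049  0.00183531 -0.9999682 ]
```

Call:
carry_out(offset=[[0,0,0],[0,0,0],[0,0,0]], dr=[[0,0.5,0],[0,0.5,0],[0,0.5,0]])

```text
time: 23.68
tcp_pos: [552.3, 242.9, 122.4]
orientation: [[-0.995, 0.101, -0.016], [0.101, 0.995, 0.003], [0.016, 0.001, -1.0]]
force: [-4.2, -4.3, 19.2]
finger_gap: 24.8
grip_force: 52.3
```

```bash
python3 - <<'E'
from h import *
s=arm.get_state();g=np.array(s['tcp_pos']);T=np.array(s['orientation'])
F=np.array(s['force']);t=np.array(s['ft_torque'])
print((g-O)@EX,(g-O)@EY,g[2],F,t,s['finger_gap'],s['grip_force'],T[:,2],'cop',(-.054*F[0]-t[1])/(F[2]+2.3))
c=snap('wrist','w13.png'); im=c['pixels'].max(2)
print([(r,int(im[r,279])) for r in range(90,102)]); print('tip for dx80.5 dz',[(z,fproj(c,g+T@np.array([80.5,0,z])).round(1)) for z in(50,54,58)])
E
```

```text
-1.03642506418885 -3.4572802557288345 122.4109279017441 [-4.19580548 -4.29522379 19.21261214] [-0.78356346  0.71679711  0.03754635] 24.84354062985375 52.25049018859863 [-0.01567282  0.00255986 -0.9998739 ] cop -0.02278773076891168
[(90, 173), (91, 174), (92, 173), (93, 176), (94, 192), (95, 218), (96, 231), (97, 235), (98, 235), (99, 235), (100, 235), (101, 235)]
tip for dx80.5 dz [(50, array([277. ,  94.7])), (54, array([277.1,  95.3])), (58, array([277.1,  95.8]))]
```

Both ends are bearing: the centre of pressure has moved inward while the height stayed constant. Now I release and lift clear.

Call:
carry_out(offset=[[0,0,0],[0,0,0],[0,0,0],[0,0,0],[0,0,-15],[0,0,-50],[0,0,-100],[0,0,-150],[0,0,-180],[0,0,-180]], dr=[[0,0,0],[0,0,0],[0,0,0],[0,0,0],[0,0,0],[0,0,0],[0,0,0],[0,0,0],[0,0,0],[0,0,0]], grip=0.7)

```text
time: 24.98
tcp_pos: [555.7, 243.0, 303.5]
orientation: [[-0.995, 0.101, -0.014], [0.101, 0.995, 0.004], [0.014, 0.003, -1.0]]
force: [1.0, 0.8, -0.5]
finger_gap: 59.8
grip_force: 0.0
```

```bash
python3 - <<'E'
from h import *
c=snap('wrist','w14.png'); t=snap('top','t14.png'); s=arm.get_state(); print(s['tcp_pos'],s['finger_gap'],s['force'])
im=c['pixels']; g=cv2.cvtColor(im,cv2.COLOR_BGR2GRAY)
for n,p in dict(endL=(0,78,68),endR=(0,-78,68),mid=(0,0,68),hubL=(0,26,68),hubR=(0,-26,68),discL=(0,36,96),discR=(0,-36,96),brL=(0,64,90),brR=(0,-64,90)).items(): print(n,fproj(c,ch(*p)).round(1))
m=(im.max(2)<60).astype(np.uint8); u,v=fproj(c,ch(0,0,68)).astype(int); k=np.zeros_like(m); k[max(0,v-50):v+50,u-30:u+30]=1
m=cv2.morphologyEx(m*k,cv2.MORPH_OPEN,np.ones((9,9)))
q=cv2.boundingRect(m); print('hub bbox',q,'cen',q[0]+q[2]/2,q[1]+q[3]/2)
for z in(68,): 
  for r in(q[1]+5,q[1]+q[3]-6):
    xs=np.where(m[r])[0]; p=fonz(c,(xs.min()+xs.max())/2,r,z); print('hub axis',((p-O)@EX).round(2),((p-O)@EY).round(2))
hsv=cv2.cvtColor(im,cv2.COLOR_BGR2HSV); b=((hsv[...,0]>105)&(hsv[...,0]<130)&(hsv[...,1]>120)).astype(np.uint8)
b[v+110:]=0; b[:,:u-70]=0; b[:,u+70:]=0
n,l,st,ce=cv2.connectedComponentsWithStats(b); print([(ce[i].round(0).tolist(),int(st[i,4])) for i in range(1,n) if st[i,4]>12])
E
```

```text
[554.80343201 242.59039675 300.17841329] 59.740877757210804 [-0.03222212  0.62605892 -0.43758129]
endL [277.7 104.8]
endR [277.7 260.2]
mid [277.7 186.4]
hubL [277.7 159.6]
hubR [277.7 212.2]
discL [277.8 152.3]
discR [277.7 231.5]
brL [277.8 119.8]
brR [277.7 256.7]
hub bbox (266, 162, 24, 53) cen 278.0 188.5
hub axis -0.18 18.91
hub axis -0.17 -22.72
[([242.0, 150.0], 39), ([313.0, 150.0], 32), ([302.0, 153.0], 14), ([244.0, 220.0], 22), ([310.0, 223.0], 44), ([243.0, 224.0], 25), ([300.0, 231.0], 15), ([264.0, 234.0], 15), ([290.0, 235.0], 15)]
```

```bash
python3 - <<'E'
from h import *
c=pickle.load(open('pics/w14.png.pkl','rb')); g=cv2.cvtColor(c['pixels'],cv2.COLOR_BGR2GRAY)
for r in(98,100,102,104,106,108,110,114,120,126,246,250,254,258,260,262,264,266,268): print(r,g[r,256:300:2].tolist())
print('top lid', [proj(pickle.load(open('pics/t14.png.pkl','rb')),ch(94+10,y,335)).round(0).tolist() for y in(114,-114)])
im=pickle.load(open('pics/t14.png.pkl','rb'))['pixels'];hsv=cv2.cvtColor(im,cv2.COLOR_BGR2HSV);m=((hsv[...,0]>105)&(hsv[...,0]<130)&(hsv[...,1]>150)).astype(np.uint8);m[:150]=0;m[:,:80]=0;m[:,230:]=0;m[285:]=0
n,l,st,ce=cv2.connectedComponentsWithStats(m);print([(st[i].tolist()) for i in range(1,n) if st[i,4]>60])
E
```

```text
98 [158, 158, 158, 157, 157, 157, 157, 157, 158, 156, 158, 157, 157, 157, 157, 156, 156, 156, 156, 156, 157, 156]
100 [158, 157, 158, 158, 157, 157, 156, 157, 157, 157, 156, 157, 157, 157, 156, 156, 156, 156, 156, 156, 156, 155]
102 [158, 157, 158, 157, 157, 158, 157, 158, 157, 157, 157, 157, 156, 156, 156, 156, 156, 156, 156, 156, 156, 156]
104 [157, 157, 157, 157, 157, 157, 157, 157, 156, 156, 158, 158, 158, 157, 156, 156, 156, 157, 156, 156, 156, 156]
106 [158, 157, 157, 157, 158, 157, 157, 157, 153, 166, 186, 189, 185, 165, 155, 155, 155, 157, 156, 156, 156, 156]
108 [158, 158, 157, 156, 158, 157, 157, 157, 153, 169, 191, 195, 191, 166, 156, 156, 156, 156, 155, 155, 155, 155]
110 [158, 158, 158, 158, 158, 159, 159, 159, 153, 170, 192, 196, 190, 166, 156, 158, 157, 157, 157, 157, 157, 156]
114 [194, 195, 196, 196, 192, 190, 188, 189, 177, 172, 193, 195, 191, 171, 185, 189, 190, 191, 195, 195, 195, 195]
120 [148, 191, 197, 195, 183, 177, 177, 175, 173, 174, 193, 195, 189, 168, 174, 182, 184, 184, 191, 196, 195, 162]
126 [194, 194, 194, 194, 191, 192, 192, 191, 178, 173, 191, 194, 1
[... 427 characters left out ...]
, 171, 160, 154, 184, 195, 193, 170, 139, 159, 174, 182, 192, 198, 197, 172, 144]
260 [140, 155, 183, 186, 179, 157, 148, 142, 150, 182, 193, 192, 167, 137, 141, 148, 159, 177, 187, 187, 165, 141]
262 [124, 128, 137, 138, 135, 126, 126, 126, 130, 151, 163, 162, 143, 125, 125, 125, 126, 133, 138, 137, 131, 124]
264 [121, 121, 121, 122, 122, 122, 123, 122, 121, 124, 125, 124, 121, 121, 121, 122, 122, 121, 122, 121, 122, 121]
266 [120, 120, 122, 120, 122, 121, 120, 120, 120, 121, 120, 121, 120, 121, 122, 123, 122, 121, 120, 121, 122, 122]
268 [121, 122, 121, 121, 121, 121, 120, 120, 120, 120, 121, 121, 120, 121, 122, 122, 122, 122, 121, 121, 122, 121]
top lid [[114.0, 245.0], [129.0, 159.0]]
[]
```

Both axle ends sit inside their slots within about 1 mm (tips at rows 105 and 262). The rotor is level and the gripper is clear, so I hand in.

```bash
python3 -c "
from workcell import order
print(order.hand_in())"
```

```text
the job is handed in; nothing more can be done
None
```

The job is handed in, but no verdict came back. The hasp was turned back over the lid and the lid left open at about 1.62 rad; I did not re-check either one before handing in. The rotor was lowered in the gripper into both bearing slots and let go, and the last images show it level and within about 2 mm of centre.

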